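# Unpack lens tubes from a clipped case, clamp them in a vee cradle and re-cover the case

### The arm

A 6-joint arm with a two-finger parallel gripper is mounted at the origin on the work surface. World frame = base frame: x ahead of the robot, y to its left, z up, the work surface at z = 0. Lengths are in m, angles in rad, forces in N, time in s.
With the tool pointing down it reaches from about 0.275 to 0.75 m from the base axis. Payload 10.2 kg.
Tool frame: the origin (TCP) lies midway between the tips of the shut fingers; the grasp point (between the pads) lies 19 mm behind it (r.tcp_to_grasp is the distance from the TCP to the grasp point, in m); z points along the fingers, y is the direction in which the jaws open and shut (so a half turn about z gives the same grasp; the last joint's range is limited). The gripper opens to 85 mm and grips with 20 to 120 N. Pads are 22 mm wide; open, the fingers measure 114 mm over their backs; the gripper's body (76 mm by 85 mm) begins 54 mm behind the grasp point. The pads swing forward as they close: fully open they stand 13 mm farther back than shut.
Start: joints at [-1.464, 0.313, 1.498, -0, 1.331, -0.223], TCP at [0.17, -0.497, 0.231] pointing down, gripper open.
Joint ranges: [-2.94, 2.94], [-0.97, 2.17], [0.19, 2.56], [-1.23, 4.37], [0.02, 3.11], [-2.88, 2.88]. Speed limits (rad/s): [2.39, 2.39, 3.01, 3.14, 3.14, 3.14].

### API

Orientations are given as a unit quaternion [x, y, z, w].
In Python, from cell import state, optics, job, finder, r gives the robot as it stands. The module is installed in compiled form; this text tells all that it offers.
- The arm moves only by the tool jog_arm, never from a script. Its argument "steps" is a list of rows, each an object with "hand": the closure, from 0 (fully open) to 1 (shut); "dp": the shift along the world's x, y, z in units of 50 cm (1.0 is 50 cm), a list of three; "spin": the turn about the world's z in units of pi/4 rad (1.0 is pi/4 rad). In form: [{"hand": hand, "dp": [tx, ty, tz], "spin": spin}, ...]. A call has 1 to 10 rows; each row shifts and turns the pose as measured when the row begins; what a row does not reach is not made up. A row lasts 1/12 s, in which the tool goes at most 41.7 mm and 7.16 degrees, less where a joint would pass 70% of its speed; a pose out of reach is approached as far as the arm can. A call with a number of a shift or a turn outside -1 to 1 is refused whole. A call with a gripper value outside its range is refused whole. The fingers move at their own pace and stop on an object; the grip force is fixed at half the most. Time passes only in rows, so rows that do not move let the fingers close. It gives the time, the measured TCP pose, the force and the opening at its end, in the units of the state.
- state(): the state, without advancing time (a new reading comes with each control period).
- optics.camera(name): name is "scene" or "top" or "wrist"; returns (picture, depth): 480x640x3 uint8, blue, green, red; 480x640 float32, m along the optical axis (not along the pixel's ray), 0 where there is no reading.
- optics.camera_params(name): a dict with "camera_matrix" (3x3 intrinsics, pixels), "camera_from_world" (4x4, takes a point from world to camera coordinates); the wrist camera has in their place "tool_from_camera" (4x4, takes a point from camera to tool coordinates, whose origin is the TCP and whose axes are the flange's). Camera axes: x right, y up, looking along -z (the intrinsics and any distortion apply to the point x, -y, -z); pixel columns grow to the right and rows downward; lengths in m; the calibration is good to about 2 mm. A picture is of the moment at which its call begins: read the wrist's pose just before it. camera_params takes no time and is no camera call.
- job.hand_in(): hands the job in, once; it reports no verdict.
Trained networks look in the newest picture that a camera, given by its name, has taken for a name from the list of things; names that differ only in an ending like _2 or _b are one class to them, and where a whole thing is asked for, a point or a joint stands for the part that bears it (a point fixed in the world has none). Each returns a list of dicts, best first, with "p" (0 to 1); they miss things now and then, are a little off and sometimes report something else, mostly with a low value. They report only what shows in the picture. A call takes as long as a camera call. They do not tell look-alikes from the thing itself.
- finder.search_frame(thing, camera): "xyz" ([x, y, z] in m, in world coordinates, good to about 4 mm: the middle of the surface that is visible of it).
- finder.cut_out(thing, camera): "pixels" (480x640 bool, what is visible of it).
The state is a dict: "time_s": time; "joint_positions": joint angles; "dq": joint speeds; "tau": joint torques, N m; "tcp_pos": TCP position; "orientation": TCP orientation; "contact_force": force on the tool from outside, world axes, zero at the start; "wrist_torque": the same for the moment, N m; "finger_gap": opening from 0.0 (shut) to 1.0 (fully open).
Only numpy, scipy, OpenCV 4.12 (cv2) and the standard library are available. Lean on these libraries where they do the work, as an engineer would, in place of code of your own. Each camera call takes 0.05 s, during which the arm holds its last target.

### The job

Flip both sprung clips off the edges of the transit case before you lift its blue lid, and lay the lid flat on the middle of the green mat. Take every lens tube that is in the case and lay each one lengthwise in the vee cradle, one per station, so that it settles by itself into the vee; only when all of them are in, swing the orange hold-down bar over so that it rests on them. Finally put the lid back on the empty case, seated level on its rim with the clips left open, and leave the other things on the bench where they are.

Things in the scene. Friction and masses are not known exactly. Their poses are not given: they have to be found in the camera images.
- case: Cream open case fixed to the bench, 218 x 104 x 56 mm (x, y, z), walls and floor 5 mm. Origin: centre of underside; x along the long side. Dark saddle blocks, 22 to 32 mm either side of the middle, tops 22 mm up, hold up to three tubes along the case's y at x = -62, 0, +62 mm, axis 22 mm above the bench. Free for fingers: 44 mm between the blocks, 28 mm between collars, 25 mm from end collars to end walls.
- clip_left (a joint): Clip at the middle of the case's +y long edge: steel, 40 mm wide, its 3 mm hook reaches 8 mm over the lid. Hinge along case x, 58 mm out from the case's centre, 26 mm above the bench. 0 = closed; grows as it swings outward and down, to 1.7 rad (out level, reaching 127 mm from the centre). Over-centre spring: resists with about 3 N at the tab, past 0.7 rad snaps open by itself and stays.
- clip_right (a joint): The same clip on the case's -y long edge, swinging outward to -y.
- clip_left_tab (a point): Middle of the left clip's red thumb tab, which is 30 mm wide (case x), 4 mm thick and 28 mm high. When closed it stands upright 67 to 95 mm above the bench, 59 mm from the case's centre line; push its inner face outward with a fingertip from over the lid.
- clip_right_tab (a point): The same for the right clip.
- lid: Loose blue lid, 222 x 108 x 7 mm, 0.35 kg. Origin: centre of the plate's underside, at the rim height (56 mm above the bench) when on the case; x along its long side. Two ribs 8 mm deep under it sit inside the case's walls with 3 mm play, so it lies with its origin 8 mm above whatever flat surface it is put on.
- lid_handle (a point): Centre of the lid's black handle bar, 80 mm long along the lid's x, 14 mm wide, 12 mm thick, 41 mm above the lid's origin; 28 mm clear under the bar.
- mat: Green mat fixed on the bench, 240 x 140 x 3 mm. Origin: centre of its underside, x along its long side. The lid rests here meanwhile, in any direction, about centred.
- tube_brass: Lens tube, brass barrel with black collar: round barrel 28 mm diameter, 80 mm long, with an eight-sided collar 24 mm long and 34 mm across flats in the middle, so that it does not roll far on the bench. 0.11 to 0.22 kg. Origin: centre of the tube; x along its axis (either way round will do). May be absent. Grip it by the collar, across its axis.
- tube_silver: Lens tube, silver barrel with blue collar: round barrel 28 mm diameter, 80 mm long, with an eight-sided collar 24 mm long and 34 mm across flats in the middle, so that it does not roll far on the bench. 0.11 to 0.22 kg. Origin: centre of the tube; x along its axis (either way round will do). May be absent. Grip it by the collar, across its axis.
- tube_red: Lens tube, red barrel with silver collar: round barrel 28 mm diameter, 80 mm long, with an eight-sided collar 24 mm long and 34 mm across flats in the middle, so that it does not roll far on the bench. 0.11 to 0.22 kg. Origin: centre of the tube; x along its axis (either way round will do). May be absent. Grip it by the collar, across its axis.
- cradle: Vee cradle fixed to the bench: base 300 mm long (x), 12 mm thick, y from -90 to +50 mm. Origin: on the bench under the vee line; x along the vee. Each station has two black 90-degree vee supports, 42 mm apart inside (room for collar and fingers), 37 mm wide at the top, 46 mm high. A seated tube lies along x, axis 48 mm above the bench; let go up to 8 mm off the line, it rolls in.
- vee_near (a point): Centre of a seated tube at the station at cradle x = -92 mm.
- vee_mid (a point): The same at cradle x = 0.
- vee_far (a point): The same at cradle x = +92 mm.
- bar (a joint): Orange hold-down bar over the vee, 296 mm long, 0.3 kg, hinged along cradle x at cradle y = -70 mm, 66 mm above the bench. Starts leaned back open at 1.8 rad or more and settles against its stop at 2.05; pushed towards cradle +y past upright (about 1.5 rad) it sinks shut by its own weight, slowed by a damper. 0 = level, its pads resting on seated tubes; with no tubes it goes to -0.15.
- bar_handle (a point): Middle of the bar's steel handle rod: 12 mm thick, 70 mm long along the cradle's x, held by two rods at its ends, 120 mm from the hinge axis. Open, it stands about 165 to 185 mm above the bench; shut, at cradle y = +50 mm, 75 mm above the bench.
- slide_box: Bystander: brown slide box 45 x 70 x 32 mm. Origin: centre of underside.
- amber_jar: Bystander: amber jar, 48 mm across, 65 mm high. Origin: centre of underside.
- yellow_bottle: Bystander: yellow bottle, 64 mm across, 165 mm high. Origin: centre of underside.
- dish: Bystander: low glass dish, 90 mm across, 16 mm high. Origin: centre of underside.
- beaker: Bystander: glass beaker, 60 mm across, 75 mm high. Origin: centre of underside.
Mind the look-alikes: they are no part of the job. Leave any pink or yellow look-alike of the lid alone.

How it is judged:
On the way, in this order (a step that is already met when the one before it is completed fails the run):
1. both clips flipped open, the lid still seated on the case (value of joint each of clip_left, clip_right above 1.2 rad and horizontal distance between lid and case below 0.02 m and z of lid in the frame of case between 0.05 and 0.062 m), for 0.2 s.
2. the lid laid flat on the green mat and let go (horizontal distance between lid and mat below 0.06 m and height (world z) of lid between 0.004 and 0.018 m and angle between lid's own z axis and vertical below 0.08 rad and contact force between the fingers and lid below 0.3 N and linear speed of lid below 0.02 m/s and value of joint each of clip_left, clip_right above 1.2 rad), for 0.2 s.
3. every tube present settled in the vee and let go, the bar still up (y of tube_brass in the frame of cradle between -0.003 and 0.003 m and z of tube_brass in the frame of cradle between 0.045 and 0.051 m and x of tube_brass in the frame of cradle between -0.12 and 0.12 m and angle between the x axis of each of tube_brass, tube_silver, tube_red and the x axis of cradle, either way round below 0.06 rad and contact force between the fingers and tube_brass below 0.3 N and linear speed of each of tube_brass, tube_silver, tube_red below 0.02 m/s and y of tube_silver in the frame of cradle between -0.003 and 0.003 m and z of tube_silver in the frame of cradle between 0.045 and 0.051 m and x of tube_silver in the frame of cradle between -0.12 and 0.12 m and contact force between the fingers and tube_silver below 0.3 N and y of tube_red in the frame of cradle between -0.003 and 0.003 m and z of tube_red in the frame of cradle between 0.045 and 0.051 m and x of tube_red in the frame of cradle between -0.12 and 0.12 m and contact force between the fingers and tube_red below 0.3 N and value of joint bar above 1 rad), for 0.2 s.
4. the bar swung down onto the tubes (value of joint bar below 0.06 rad and contact force between the fingers and bar below 0.3 N), for 0.2 s.
5. the lid back on the empty case, seated and let go (horizontal distance between lid and case below 0.01 m and z of lid in the frame of case between 0.052 and 0.06 m and angle between lid's own z axis and vertical below 0.04 rad and contact force between the fingers and lid below 0.3 N and linear speed of lid below 0.02 m/s), for 0.2 s.
At the end, for the whole second after the job is handed in: Clips past 1.2 rad; lid let go on the case rim, level, within 4 mm of fully down and 10 mm of centred; every tube present at rest in the vee, axis within 3 mm of the vee line and 0.06 rad of its direction, within the cradle; bar down on them (under 0.06 rad), let go (all of step 4 and all of step 5 and value of joint each of clip_left, clip_right above 1.2 rad and y of tube_brass in the frame of cradle between -0.003 and 0.003 m and z of tube_brass in the frame of cradle between 0.045 and 0.051 m and x of tube_brass in the frame of cradle between -0.12 and 0.12 m and angle between the x axis of each of tube_brass, tube_silver, tube_red and the x axis of cradle, either way round below 0.06 rad and contact force between the fingers and tube_brass below 0.3 N and linear speed of each of tube_brass, tube_silver, tube_red below 0.02 m/s and y of tube_silver in the frame of cradle between -0.003 and 0.003 m and z of tube_silver in the frame of cradle between 0.045 and 0.051 m and x of tube_silver in the frame of cradle between -0.12 and 0.12 m and contact force between the fingers and tube_silver below 0.3 N and y of tube_red in the frame of cradle between -0.003 and 0.003 m and z of tube_red in the frame of cradle between 0.045 and 0.051 m and x of tube_red in the frame of cradle between -0.12 and 0.12 m and contact force between the fingers and tube_red below 0.3 N and velocity of joint bar below 0.05 rad/s); the robot touches nothing.
It fails at once if the lid is lifted while a clip is still closed (z of lid in the frame of case above 0.072 m and horizontal distance between lid and case below 0.06 m and value of joint any of clip_left, clip_right below 0.7 rad).
It fails at once if a bystander is knocked more than 40 mm from its place or over (distance of any of slide_box, amber_jar, yellow_bottle, dish, beaker from where it was at the start of the episode above 0.04 m or angle between any of slide_box, amber_jar, yellow_bottle, dish, beaker's own z axis and vertical above 0.6 rad).
Of tube_brass, tube_silver, tube_red only 2 to 3 are there at a start; the rules pass over those that are not, and their reading is None.
At some moment in a run one of tube_brass, tube_silver, tube_red, lid may be knocked a few centimetres aside while the robot is not near it.
Once in a run the grip may slacken for a moment while it holds something.
It also fails if it takes over 208 s, if anything falls off the work surface, if the arm or the gripper's body presses on something with over 40 N, if the wrist force passes 120 N, or if a joint passes its speed limit or range.

## Working session

There is one attempt and no reset: what is moved stays moved. The work goes in short steps, Python scripts to look and compute and a tool call to move; the robot and the scene stay as the last step left them, time stands still between calls to the robot, and variables do not carry over. Pictures are saved under pics/ and viewed, and the job is handed in when it is done.

Besides the shell and the picture viewer there is one more tool, called after ">>>" as name([rows], argument=value, ...), one row to a line, values as JSON. jog_arm: Moves the arm, as the interface text tells. Its arguments: {"type":"object","properties":{"steps":{"type":"array"}},"required":["steps"]}

```bash
mkdir -p pics; ls; cat > h.py <<'E'
import numpy as np, cv2
from cell import state, optics, job, finder, r
def snap(name,fn=None):
    s=state(); im,d=optics.camera(name)
    if fn: cv2.imwrite('pics/'+fn,im)
    return s,im,d
def Rq(q):
    from scipy.spatial.transform import Rotation as R
    return R.from_quat(q).as_matrix()
def wfc(name,s):
    p=optics.camera_params(name)
    if name=='wrist':
        T=np.eye(4);T[:3,:3]=Rq(s['orientation']);T[:3,3]=s['tcp_pos']
        return T@np.array(p['tool_from_camera'])
    return np.linalg.inv(np.array(p['camera_from_world']))
def cloud(name,s,d):
    p=optics.camera_params(name);K=np.array(p['camera_matrix'])
    v,u=np.mgrid[0:480,0:640]
    X=np.stack([(u-K[0,2])/K[0,0]*d,-(v-K[1,2])/K[1,1]*d,-d,np.ones_like(d)],-1)
    return (X@wfc(name,s).T)[...,:3]
def st():
    s=state();return round(s['time_s'],2),np.round(s['tcp_pos'],4),np.round(s['orientation'],3),np.round(s['contact_force'],1),round(s['finger_gap'],3)
E
python3 - <<'E'
from h import *
print(st())
print({k:v for k,v in optics.camera_params('top').items()})
for n in ['scene','top']: snap(n,n+'0.png')
for t in ['case','lid','lid_handle','mat','cradle','bar_handle','clip_left_tab','clip_right_tab','slide_box','amber_jar','yellow_bottle','dish','beaker','tube_brass','tube_silver','tube_red']:
    f=finder.search_frame(t,'top'); print(t,[(np.round(x['xyz'],3).tolist(),round(x['p'],2)) for x in f[:4]])
print(st())
E
```

```text
pics
(0.0, array([ 0.17  , -0.4965,  0.2307]), array([ 0.986,  0.164,  0.   , -0.001]), array([ 0.3, -0.5, -0.3]), 0.998)
{'camera_matrix': array([[449.04801481,   0.        , 323.87555531],
       [  0.        , 449.04801481, 234.55371361],
       [  0.        ,   0.        ,   1.        ]]), 'camera_from_world': array([[ 0.01693243, -0.99980426, -0.0102339 ,  0.08637652],
       [ 0.99803434,  0.01628301,  0.06051719, -0.50722802],
       [-0.0603387 , -0.01123849,  0.99811469, -1.30439916],
       [ 0.        ,  0.        ,  0.        ,  1.        ]])}
case [([0.515, 0.249, 0.064], 0.58)]
lid [([0.343, 0.53, 0.017], 0.95), ([0.514, 0.3, 0.061], 0.88), ([0.223, 0.266, 0.016], 0.75)]
lid_handle [([0.221, 0.267, 0.018], 0.96), ([0.516, 0.296, 0.062], 0.9), ([0.344, 0.528, 0.013], 0.63)]
mat [([0.574, 0.003, 0.004], 0.89)]
cradle [([0.503, -0.266, 0.011], 0.7)]
bar_handle [([0.498, -0.339, 0.132], 0.65), ([0.497, -0.267, 0.013], 0.45)]
clip_left_tab [([0.507, 0.357, 0.068], 0.49)]
clip_right_tab [([0.522, 0.24, 0.066], 0.6)]
slide_box [([0.373, 0.046, 0.035], 0.81)]
amber_jar [([0.505, -0.264, 0.015], 0.74), ([0.79, 0.161, 0.065], 0.72), ([0.516, 0.251, 0.068], 0.28)]
yellow_bottle [([0.676, 0.376, 0.109], 0.7)]
dish []
beaker [([0.505, 0.355, 0.067], 0.62), ([0.374, -0.092, 0.015], 0.54)]
tube_brass [([0.788, 0.01, 0.009], 0.68), ([0.494, -0.342, 0.134], 0.54)]
tube_silver [([0.494, -0.341, 0.133], 0.66), ([0.502, -0.264, 0.01], 0.6)]
tube_red [([0.493, -0.335, 0.132], 0.54)]
(0.9, array([ 0.17  , -0.4967,  0.2313]), array([ 0.986,  0.164, -0.   , -0.   ]), array([0.5, 0.5, 0.6]), 1.002)
```

View pics/top0.png

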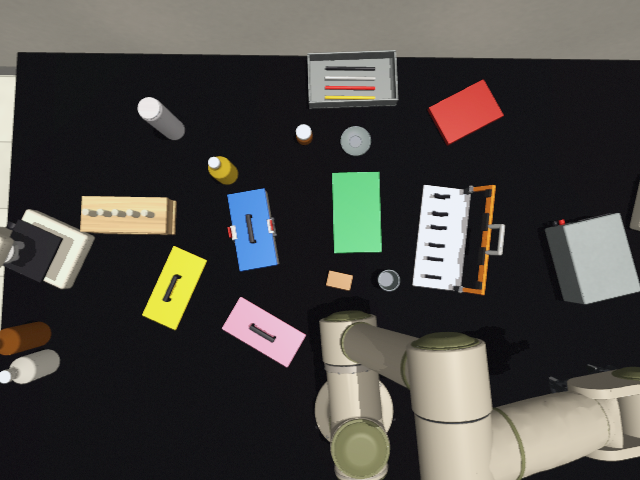

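View pics/scene0.png

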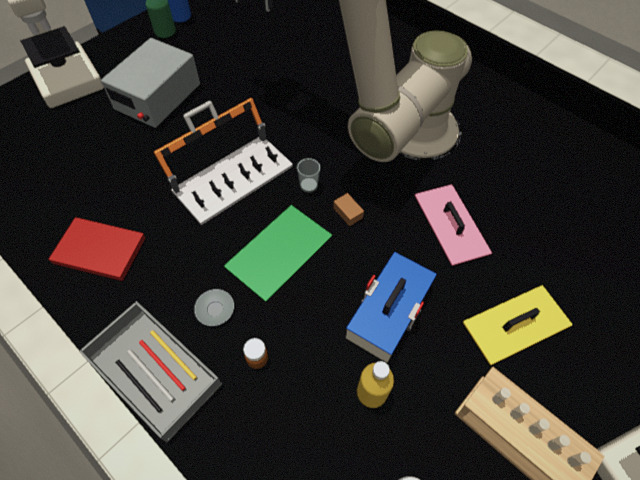

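The top picture shows the blue lid at px (253,229). Its look-alikes are yellow at (174,288) and pink at (263,332). The mat is at (357,212), and the cradle at (440,238) with the bar leaned back at (480,240). Blue matches the description, so I'm choosing that one. I'll check it in a close crop and measure it.

```bash
cat >> h.py <<'E'
def rect(P):
    (c,sz,a)=cv2.minAreaRect((P[:,:2]*1000).astype(np.float32))
    b=cv2.boxPoints((c,sz,a)); e=[b[1]-b[0],b[2]-b[1]]; L=max(e,key=np.linalg.norm)
    return np.round(np.array(c),1),np.round(sz,1),round(float(np.arctan2(L[1],L[0])%np.pi),4)
E
python3 - <<'E'
from h import *
s,im,d=snap('top'); P=cloud('top',s,d); np.savez('top0.npz',im=im,P=P)
cv2.imwrite('pics/crop0.png',cv2.resize(im[170:290,190:310],None,fx=5,fy=5,interpolation=cv2.INTER_CUBIC))
hsv=cv2.cvtColor(im,cv2.COLOR_BGR2HSV)
def seg(lo,hi,z,box):
    m=cv2.inRange(hsv,lo,hi)>0
    b=np.zeros_like(m);b[box[1]:box[3],box[0]:box[2]]=1
    m&=b&(P[...,2]>z[0])&(P[...,2]<z[1])&(d>0)
    m=cv2.erode(m.astype(np.uint8),np.ones((1,1)))
    n,l,stt,_=cv2.connectedComponentsWithStats(m.astype(np.uint8))
    k=1+np.argmax(stt[1:,4]);return P[l==k]
Q=seg((100,80,60),(125,255,255),(0.05,0.08),(200,170,310,290));print('lid',rect(Q),Q[:,2].mean(),Q.mean(0))
Q=seg((45,80,60),(85,255,255),(-.01,0.02),(310,150,400,270));print('mat',rect(Q),Q[:,2].mean())
Q=seg((0,0,120),(180,60,255),(0.0,0.03),(400,170,480,300));print('cradle',rect(Q),Q[:,2].mean())
Q=seg((5,120,80),(22,255,255),(0.03,0.25),(440,170,510,310));print('bar',rect(Q),Q[:,2].min(),Q[:,2].max())
# tabs red
m=((hsv[...,0]<8)|(hsv[...,0]>172))&(hsv[...,1]>120)&(hsv[...,2]>80)
for x0,x1 in((222,240),(262,282)):
    mm=np.zeros_like(m);mm[210:245,x0:x1]=m[210:245,x0:x1];Q=P[mm&(d>0)];print('tab',len(Q),np.median(Q,0),Q.max(0),Q.min(0))
E
```

```text
lid (array([516.1, 300.8]), array([222.9, 109. ]), 0.1889) 0.063292651517461 [0.514795   0.29974749 0.06329265]
mat (array([576.3,  -1.2]), array([242.8, 144.1]), 0.0407) 0.0032613464855938547
cradle (array([ 505. , -252.2]), array([144.9, 301.7]), 3.0331) 0.012310242644392176
bar (array([ 401.7, -321.8]), array([ 38.6, 108.3]), 2.9668) 0.07531178545828254 0.13892722071429509
tab 36 [0.50373803 0.35711496 0.08814829] [0.52163104 0.38465633 0.10110531] [ 0.48998035  0.3537577  -0.00177692]
tab 20 [0.52747381 0.24113428 0.09266393] [0.54107925 0.2441856  0.09823915] [0.51392843 0.23821929 0.0620181 ]
```

View pics/crop0.png

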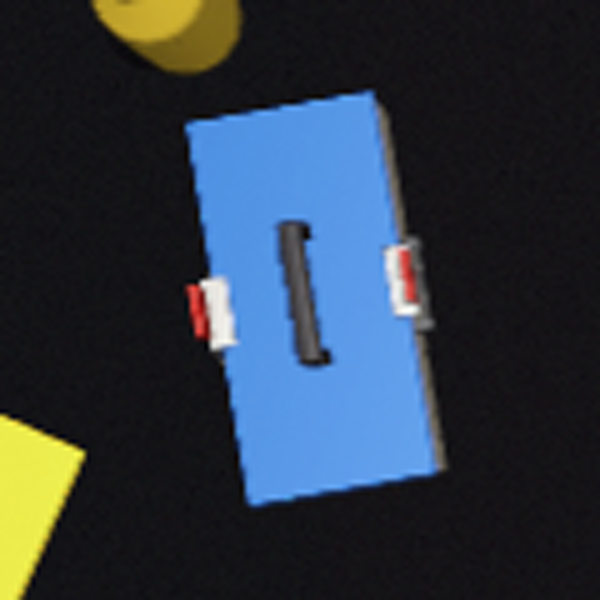

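The crop confirms the blue lid, clipped on both edges: white hooks with red tabs at the left and right, and a black handle running along its length. The case measures (0.516, 0.300) with yaw 0.189. Now I'll move above it.

>>> jog_arm([
  {"hand": 1,"dp": [0,0,0.08],"spin": -0.06},
  {"hand": 1,"dp": [0,0,0.06],"spin": -0.06},
  {"hand": 1,"dp": [0.03,0.072,0],"spin": -0.06},
  {"hand": 1,"dp": [0.03,0.072,0],"spin": 0},
  {"hand": 1,"dp": [0.03,0.072,0],"spin": 0},
  {"hand": 1,"dp": [0.03,0.072,0],"spin": 0},
  {"hand": 1,"dp": [0.03,0.072,0],"spin": 0},
  {"hand": 1,"dp": [0.03,0.072,0],"spin": 0},
  {"hand": 1,"dp": [0.03,0.072,0],"spin": 0},
  {"hand": 1,"dp": [0.03,0.072,0],"spin": 0},
])

```text
time_s: 1.78
tcp_pos: [0.2893, -0.2009, 0.3027]
orientation: [0.996, 0.085, 0.001, 0.0]
contact_force: [1.3, -1.1, -0.0]
finger_gap: 0.0
```

>>> jog_arm([
  {"hand": 1,"dp": [0.03,0.072,0],"spin": 0},
  {"hand": 1,"dp": [0.03,0.072,0],"spin": 0},
  {"hand": 1,"dp": [0.03,0.072,0],"spin": 0},
  {"hand": 1,"dp": [0.03,0.072,0],"spin": 0},
  {"hand": 1,"dp": [0.03,0.072,0],"spin": 0},
  {"hand": 1,"dp": [0.03,0.072,0],"spin": 0},
  {"hand": 1,"dp": [0.03,0.072,0],"spin": 0},
  {"hand": 1,"dp": [0.03,0.072,0],"spin": 0},
  {"hand": 1,"dp": [0.03,0.072,0],"spin": 0},
  {"hand": 1,"dp": [0.03,0.072,0],"spin": 0},
])

```text
time_s: 2.62
tcp_pos: [0.4408, 0.1806, 0.3054]
orientation: [0.996, 0.084, 0.006, 0.003]
contact_force: [0.4, -1.0, 1.0]
finger_gap: 0.002
```

>>> jog_arm([
  {"hand": 1,"dp": [0.03,0.07,-0.02],"spin": 0},
  {"hand": 1,"dp": [0.03,0.065,-0.02],"spin": 0.02},
  {"hand": 1,"dp": [0.03,0.06,-0.04],"spin": 0},
  {"hand": 1,"dp": [0,0,0],"spin": 0},
])

```text
time_s: 2.95
tcp_pos: [0.4875, 0.2897, 0.2624]
orientation: [0.995, 0.096, 0.007, 0.002]
contact_force: [-0.3, 0.5, -1.6]
finger_gap: -0.001
```

```bash
python3 - <<'E'
from h import *
s,im,d=snap('wrist','w1.png');P=cloud('wrist',s,d);print(st())
print(optics.camera_params('wrist'))
hsv=cv2.cvtColor(im,cv2.COLOR_BGR2HSV)
m=(cv2.inRange(hsv,(100,80,60),(125,255,255))>0)&(d>0)&(abs(P[...,2]-.063)<.015)
Q=P[m];print(rect(Q),Q[:,2].mean())
E
```

```text
(3.0, array([0.4874, 0.2881, 0.2649]), array([0.995, 0.096, 0.008, 0.002]), array([-0.2, -0.1,  1.2]), 0.004)
{'camera_matrix': array([[365.63003707,   0.        , 326.69398955],
       [  0.        , 365.63003707, 244.43277025],
       [  0.        ,   0.        ,   1.        ]]), 'tool_from_camera': array([[-2.14217857e-05,  9.63053402e-01,  2.69310498e-01,
         6.80764784e-02],
       [ 9.99999715e-01, -1.82514773e-04,  7.32215244e-04,
        -5.62230532e-04],
       [ 7.54315526e-04,  2.69310437e-01, -9.63053124e-01,
        -1.41869214e-01],
       [ 0.00000000e+00,  0.00000000e+00,  0.00000000e+00,
         1.00000000e+00]])}
(array([514.9, 300.4]), array([221.6, 108.2]), 0.1911) 0.06227850685381603
```

View pics/w1.png

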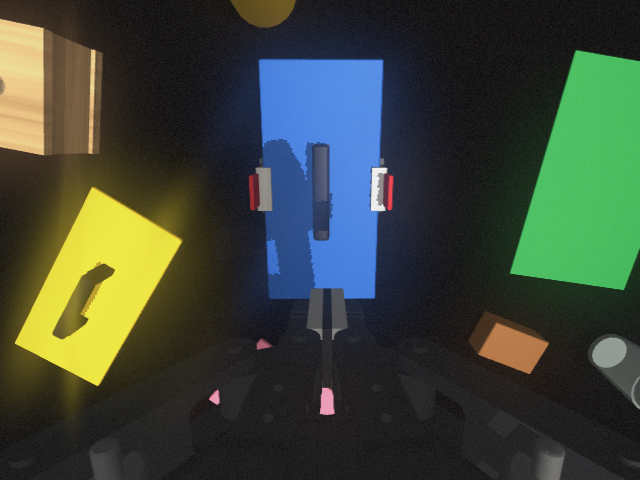

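The wrist view shows the lid at px (320,180) and the clips at (258,190) and (382,190). The lid is at (0.515, 0.3004), yaw 0.191. Next I'll go down between the handle and the left tab.

>>> jog_arm([
  {"hand": 1,"dp": [0.022,0.042,0],"spin": 0},
  {"hand": 1,"dp": [0.022,0.042,-0.04],"spin": 0},
  {"hand": 1,"dp": [0,0,-0.08],"spin": 0},
  {"hand": 1,"dp": [0,0,-0.08],"spin": 0},
  {"hand": 1,"dp": [0,0,-0.07],"spin": 0},
  {"hand": 1,"dp": [0,0,0],"spin": 0},
])

```text
time_s: 3.5
tcp_pos: [0.5111, 0.3286, 0.1327]
orientation: [0.995, 0.095, 0.014, 0.001]
contact_force: [-1.2, 0.2, -0.3]
finger_gap: 0.002
```

>>> jog_arm([
  {"hand": 1,"dp": [-0.004,0.002,-0.05],"spin": 0},
  {"hand": 1,"dp": [0,0,-0.04],"spin": 0},
  {"hand": 1,"dp": [0,0,0],"spin": 0},
])

```text
time_s: 3.75
tcp_pos: [0.5113, 0.328, 0.0931]
orientation: [0.995, 0.093, 0.017, 0.0]
contact_force: [-1.0, -0.6, 0.4]
finger_gap: -0.003
```

>>> jog_arm([
  {"hand": 1,"dp": [-0.003,0.01,-0.032],"spin": 0},
  {"hand": 1,"dp": [-0.003,0.016,0],"spin": 0},
  {"hand": 1,"dp": [-0.006,0.03,0],"spin": 0},
  {"hand": 1,"dp": [-0.006,0.03,0],"spin": 0},
  {"hand": 1,"dp": [-0.006,0.03,0],"spin": 0},
  {"hand": 1,"dp": [-0.006,0.03,0],"spin": 0},
])

```text
time_s: 4.25
tcp_pos: [0.5032, 0.401, 0.096]
orientation: [0.996, 0.09, 0.026, -0.001]
contact_force: [0.5, 0.6, -0.4]
finger_gap: 0.002
```

```bash
python3 - <<'E'
from h import *
print(st(),np.round(state()['joint_positions'],3))
s,im,d=snap('top');cv2.imwrite('pics/c1.png',cv2.resize(im[150:310,150:330],None,fx=4,fy=4))
s,im,d=snap('scene');cv2.imwrite('pics/c2.png',cv2.resize(im[220:380,320:480],None,fx=4,fy=4))
print(st(),np.round(state()['joint_positions'],3))
E
```

```text
(4.25, array([0.5032, 0.401 , 0.096 ]), array([ 0.996,  0.09 ,  0.026, -0.001]), array([ 0.5,  0.6, -0.4]), 0.002) [ 0.499  0.67   1.312 -0.021  1.112  1.898]
(4.35, array([0.5028, 0.4023, 0.0961]), array([ 0.995,  0.091,  0.027, -0.001]), array([ 0.1, -0.9,  0.3]), -0.001) [ 0.501  0.67   1.311 -0.021  1.111  1.897]
```

View pics/c2.png

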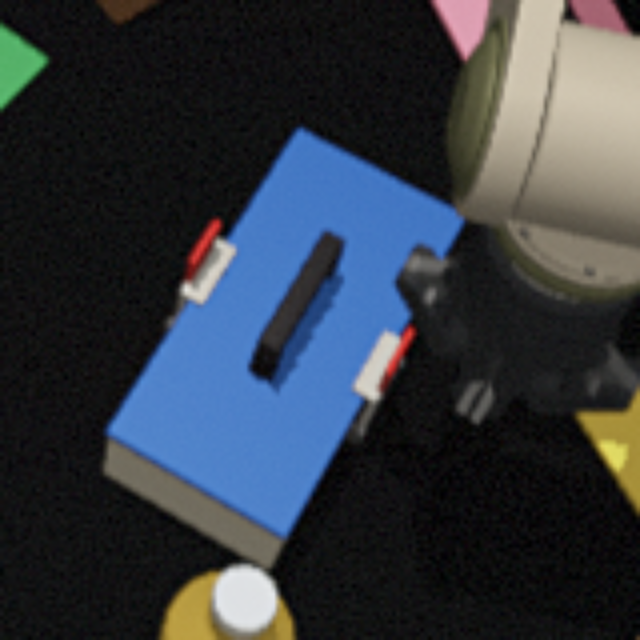

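The scene crop shows the left clip still closed (hook at px (385,365), tab at (400,360)). The fingers drifted up and passed over it. I'll go back over the lid and descend lower.

>>> jog_arm([
  {"hand": 1,"dp": [0,0,0.05],"spin": 0},
  {"hand": 1,"dp": [0.007,-0.036,0.01],"spin": 0},
  {"hand": 1,"dp": [0.007,-0.036,0],"spin": 0},
  {"hand": 1,"dp": [0.007,-0.036,0],"spin": 0},
  {"hand": 1,"dp": [0.007,-0.036,0],"spin": 0},
  {"hand": 1,"dp": [0,0,0],"spin": 0},
])

```text
time_s: 4.85
tcp_pos: [0.5198, 0.327, 0.1412]
orientation: [0.995, 0.092, 0.033, -0.003]
contact_force: [0.1, -0.8, -0.3]
finger_gap: 0.0
```

>>> jog_arm([
  {"hand": 1,"dp": [0,0,0],"spin": 0},
  {"hand": 1,"dp": [0,0,0],"spin": 0},
  {"hand": 1,"dp": [0,0,0],"spin": 0},
  {"hand": 1,"dp": [0,0,0],"spin": 0},
])

```text
time_s: 5.18
tcp_pos: [0.521, 0.3272, 0.1461]
orientation: [0.995, 0.092, 0.036, -0.004]
contact_force: [0.2, -0.2, 1.0]
finger_gap: -0.0
```

>>> jog_arm([
  {"hand": 1,"dp": [-0.005,0,-0.02],"spin": 0},
  {"hand": 1,"dp": [-0.005,0,-0.02],"spin": 0},
  {"hand": 1,"dp": [-0.005,0,-0.02],"spin": 0},
  {"hand": 1,"dp": [0,0,0],"spin": 0},
])

```text
time_s: 5.52
tcp_pos: [0.5115, 0.3287, 0.1125]
orientation: [0.995, 0.093, 0.035, -0.004]
contact_force: [-0.5, -0.1, -0.9]
finger_gap: 0.001
```

```bash
python3 - <<'E'
from h import *
s=state();print(np.round(s['joint_positions'],4),np.round(s['tau'],2),np.round(s['dq'],4))
E
```

```text
[ 0.3843  0.5685  1.4405 -0.015   1.0629  1.7759] [-1.600e-01 -5.222e+01 -2.493e+01 -4.000e-02 -5.500e-01  2.000e-02] [ 0.0071 -0.0021 -0.0194 -0.0007  0.011  -0.0005]
```

>>> jog_arm([
  {"hand": 1,"dp": [0,0,0],"spin": 0},
  {"hand": 1,"dp": [0,0,0],"spin": 0},
  {"hand": 1,"dp": [0,0,0],"spin": 0},
  {"hand": 1,"dp": [0,0,0],"spin": 0},
  {"hand": 1,"dp": [0,0,0],"spin": 0},
  {"hand": 1,"dp": [0,0,0],"spin": 0},
])

```text
time_s: 6.02
tcp_pos: [0.5111, 0.3292, 0.1118]
orientation: [0.995, 0.093, 0.035, -0.004]
contact_force: [-0.7, 0.4, 0.1]
finger_gap: 0.004
```

```bash
python3 - <<'E'
from h import *
s=state();print(np.round(s['joint_positions'],4),np.round(s['tau'],2),np.round(s['dq'],4))
E
```

```text
[ 0.3854  0.5697  1.4405 -0.015   1.063   1.776 ] [ 3.000e-02 -5.045e+01 -2.382e+01 -3.000e-02 -1.900e-01  0.000e+00] [-0.0011 -0.0014 -0.0038  0.001  -0.001  -0.0002]
```

>>> jog_arm([
  {"hand": 1,"dp": [0,0,-0.02],"spin": 0},
  {"hand": 1,"dp": [-0.002,0,-0.02],"spin": 0},
  {"hand": 1,"dp": [-0.002,0,-0.016],"spin": 0},
  {"hand": 1,"dp": [0,0,-0.01],"spin": 0},
  {"hand": 1,"dp": [0,0,0],"spin": 0},
  {"hand": 1,"dp": [0,0,0],"spin": 0},
])

```text
time_s: 6.52
tcp_pos: [0.5085, 0.3289, 0.0745]
orientation: [0.995, 0.093, 0.034, -0.003]
contact_force: [-0.6, -0.8, 0.6]
finger_gap: -0.002
```

>>> jog_arm([
  {"hand": 1,"dp": [-0.004,0.02,0],"spin": 0},
  {"hand": 1,"dp": [-0.004,0.022,0],"spin": 0},
  {"hand": 1,"dp": [-0.004,0.022,0],"spin": 0},
  {"hand": 1,"dp": [-0.004,0.022,-0.002],"spin": 0},
  {"hand": 1,"dp": [-0.004,0.022,-0.002],"spin": 0},
])

```text
time_s: 6.93
tcp_pos: [0.4982, 0.3857, 0.0728]
orientation: [0.995, 0.092, 0.034, -0.002]
contact_force: [0.2, -1.6, 0.3]
finger_gap: -0.001
```

>>> jog_arm([
  {"hand": 1,"dp": [-0.004,0.022,-0.006],"spin": 0},
  {"hand": 1,"dp": [-0.004,0.022,-0.006],"spin": 0},
  {"hand": 1,"dp": [0,0,0],"spin": 0},
])

```text
time_s: 7.18
tcp_pos: [0.4925, 0.4141, 0.0666]
orientation: [0.995, 0.094, 0.035, -0.004]
contact_force: [-0.1, -0.5, -0.6]
finger_gap: 0.001
```

```bash
python3 - <<'E'
from h import *
s,im,d=snap('scene');cv2.imwrite('pics/c3.png',cv2.resize(im[220:380,320:480],None,fx=4,fy=4))
print(st())
E
```

```text
(7.23, array([0.4928, 0.4133, 0.0667]), array([ 0.995,  0.094,  0.035, -0.003]), array([-0.3, -0.9,  0. ]), 0.0)
```

View pics/c3.png

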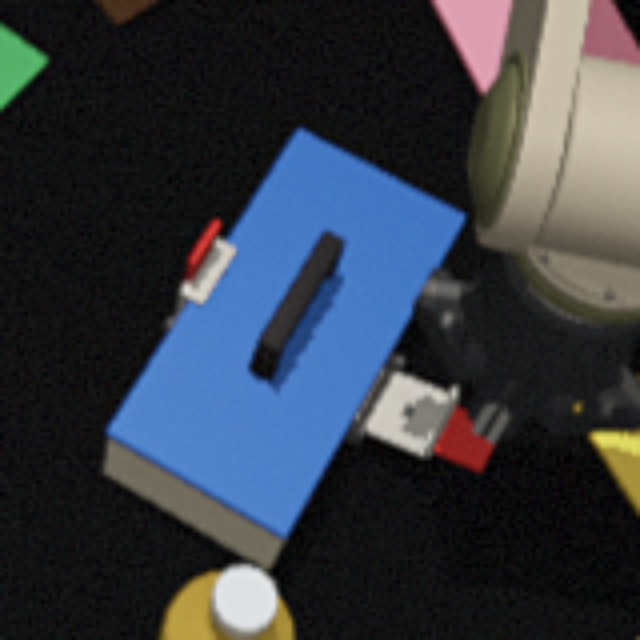

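The left clip is now swung out (px (430,420)). Next is the right one.

>>> jog_arm([
  {"hand": 1,"dp": [0,0,0.06],"spin": 0},
  {"hand": 1,"dp": [0,0,0.06],"spin": 0},
  {"hand": 1,"dp": [0.01,-0.05,0],"spin": 0},
  {"hand": 1,"dp": [0.01,-0.05,0],"spin": 0},
  {"hand": 1,"dp": [0.01,-0.05,0],"spin": 0},
  {"hand": 1,"dp": [0.01,-0.05,0],"spin": 0},
  {"hand": 1,"dp": [0.01,-0.05,0],"spin": 0},
  {"hand": 1,"dp": [0.006,-0.03,0],"spin": 0},
  {"hand": 1,"dp": [0,0,0],"spin": 0},
  {"hand": 1,"dp": [0,0,0],"spin": 0},
])

```text
time_s: 8.07
tcp_pos: [0.521, 0.267, 0.1302]
orientation: [0.995, 0.094, 0.036, -0.004]
contact_force: [-0.2, -0.1, 1.0]
finger_gap: 0.003
```

>>> jog_arm([
  {"hand": 1,"dp": [0,0.008,-0.02],"spin": 0},
  {"hand": 1,"dp": [0,0,-0.03],"spin": 0},
  {"hand": 1,"dp": [0,0,-0.03],"spin": 0},
  {"hand": 1,"dp": [0,0,-0.02],"spin": 0},
  {"hand": 1,"dp": [0,0,-0.01],"spin": 0},
  {"hand": 1,"dp": [0,0,0],"spin": 0},
  {"hand": 1,"dp": [0,0,0],"spin": 0},
])

```text
time_s: 8.65
tcp_pos: [0.5194, 0.277, 0.0704]
orientation: [0.995, 0.096, 0.036, -0.005]
contact_force: [0.7, -0.1, 0.3]
finger_gap: -0.004
```

>>> jog_arm([
  {"hand": 1,"dp": [0.004,-0.018,0.006],"spin": 0},
  {"hand": 1,"dp": [0.004,-0.022,0.002],"spin": 0},
  {"hand": 1,"dp": [0.004,-0.022,0],"spin": 0},
  {"hand": 1,"dp": [0.004,-0.022,0],"spin": 0},
  {"hand": 1,"dp": [0.004,-0.022,-0.004],"spin": 0},
  {"hand": 1,"dp": [0.004,-0.022,-0.006],"spin": 0},
  {"hand": 1,"dp": [0.004,-0.022,-0.006],"spin": 0},
  {"hand": 1,"dp": [0,0,0],"spin": 0},
])

```text
time_s: 9.32
tcp_pos: [0.5357, 0.194, 0.0688]
orientation: [0.995, 0.096, 0.039, -0.005]
contact_force: [0.5, 0.3, -0.0]
finger_gap: -0.001
```

```bash
python3 - <<'E'
from h import *
s,im,d=snap('scene');cv2.imwrite('pics/c4.png',cv2.resize(im[220:380,320:480],None,fx=4,fy=4))
print(st())
E
```

```text
(9.37, array([0.5357, 0.1948, 0.069 ]), array([ 0.995,  0.096,  0.039, -0.006]), array([-0.1,  0.8,  0.8]), -0.003)
```

View pics/c4.png

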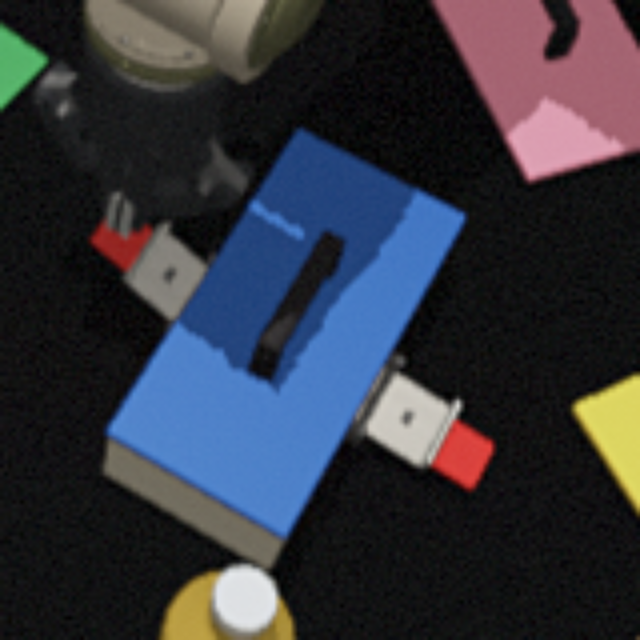

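Both clips are open (red tabs at px (122,240) and (463,455)), and the lid is still seated. Now the handle grasp.

>>> jog_arm([
  {"hand": 1,"dp": [0,0,0.07],"spin": 0},
  {"hand": 0.3,"dp": [0,0,0.07],"spin": 0},
  {"hand": 0.3,"dp": [-0.01,0.05,0.02],"spin": 0},
  {"hand": 0.3,"dp": [-0.01,0.05,0],"spin": 0},
  {"hand": 0.3,"dp": [-0.01,0.05,0],"spin": 0},
  {"hand": 0.3,"dp": [-0.01,0.04,0],"spin": 0},
  {"hand": 0.3,"dp": [0,0.01,0],"spin": 0},
  {"hand": 0.3,"dp": [0,0,0],"spin": 0},
  {"hand": 0.3,"dp": [0,0,0],"spin": 0},
])

```text
time_s: 10.12
tcp_pos: [0.5145, 0.2975, 0.1533]
orientation: [0.995, 0.095, 0.039, -0.005]
contact_force: [0.9, -0.5, 0.2]
finger_gap: 0.702
```

>>> jog_arm([
  {"hand": 0.3,"dp": [0.004,0.006,-0.03],"spin": 0},
  {"hand": 0.3,"dp": [0,0,-0.04],"spin": 0},
  {"hand": 0.3,"dp": [0,0,-0.04],"spin": 0},
  {"hand": 0.3,"dp": [0,0,-0.025],"spin": 0},
  {"hand": 0.3,"dp": [0,0,-0.01],"spin": 0},
  {"hand": 0.3,"dp": [0,0,0],"spin": 0},
])

```text
time_s: 10.62
tcp_pos: [0.5189, 0.2946, 0.0784]
orientation: [0.995, 0.092, 0.04, -0.004]
contact_force: [0.3, -0.6, -0.3]
finger_gap: 0.699
```

>>> jog_arm([
  {"hand": 0.3,"dp": [-0.004,0.012,0.002],"spin": 0},
  {"hand": 0.3,"dp": [0,0,0],"spin": 0},
  {"hand": 1,"dp": [0,0,0],"spin": 0},
  {"hand": 1,"dp": [0,0,0],"spin": 0},
  {"hand": 1,"dp": [0,0,0],"spin": 0},
  {"hand": 1,"dp": [0,0,0],"spin": 0},
  {"hand": 1,"dp": [0,0,0],"spin": 0},
  {"hand": 1,"dp": [0,0,0],"spin": 0},
])

```text
time_s: 11.28
tcp_pos: [0.5185, 0.3004, 0.0832]
orientation: [0.995, 0.092, 0.042, -0.005]
contact_force: [1.1, 0.4, -1.6]
finger_gap: 0.148
```

>>> jog_arm([
  {"hand": 1,"dp": [0,0,0.02],"spin": 0},
  {"hand": 1,"dp": [0,0,0.03],"spin": 0},
  {"hand": 1,"dp": [0,0,0.04],"spin": 0},
  {"hand": 1,"dp": [0,0,0.04],"spin": 0},
  {"hand": 1,"dp": [0,0,0.01],"spin": 0},
  {"hand": 1,"dp": [0,0,0],"spin": 0},
])

```text
time_s: 11.78
tcp_pos: [0.5163, 0.2996, 0.1556]
orientation: [0.995, 0.092, 0.039, -0.004]
contact_force: [0.5, 0.2, -3.4]
finger_gap: 0.149
```

```bash
python3 - <<'E'
from h import *
print(st())
s,im,d=snap('scene');cv2.imwrite('pics/c5.png',im[150:450,200:600])
s,im,d=snap('wrist','w5.png')
E
```

```text
(11.78, array([0.5163, 0.2996, 0.1556]), array([ 0.995,  0.092,  0.039, -0.004]), array([ 0.5,  0.2, -3.4]), 0.149)
```

View pics/w5.png

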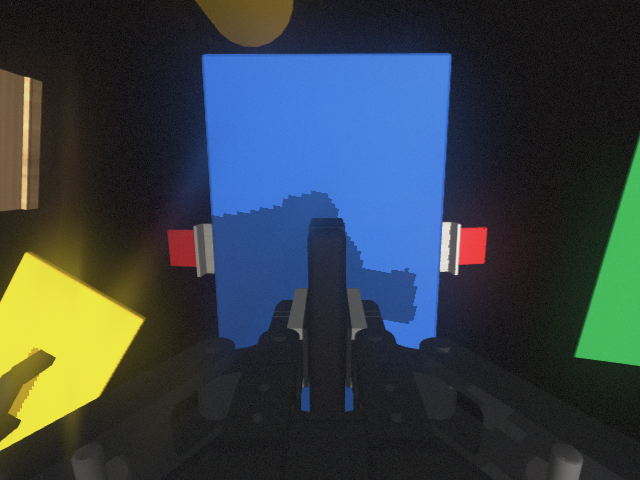

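View pics/c5.png

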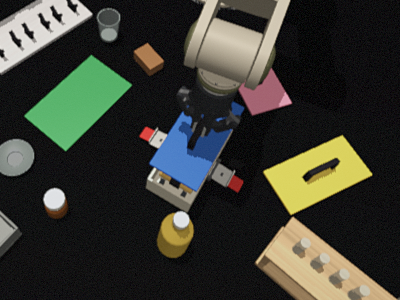

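The lid is held level by the handle (wrist px (327,300)), and the case contents are just visible below. I'll carry it to the mat.

>>> jog_arm([
  {"hand": 1,"dp": [0.006,-0.03,0],"spin": 0},
  {"hand": 1,"dp": [0.01,-0.05,0],"spin": 0},
  {"hand": 1,"dp": [0.012,-0.06,0],"spin": 0},
  {"hand": 1,"dp": [0.012,-0.06,0],"spin": 0},
  {"hand": 1,"dp": [0.012,-0.06,0],"spin": 0},
  {"hand": 1,"dp": [0.012,-0.06,0],"spin": 0},
  {"hand": 1,"dp": [0.012,-0.06,0],"spin": 0},
  {"hand": 1,"dp": [0.012,-0.06,0],"spin": 0},
  {"hand": 1,"dp": [0.012,-0.06,0],"spin": 0},
  {"hand": 1,"dp": [0.012,-0.06,0],"spin": 0},
])

```text
time_s: 12.72
tcp_pos: [0.565, 0.0124, 0.1401]
orientation: [0.995, 0.096, 0.027, -0.005]
contact_force: [0.4, 0.5, -3.3]
finger_gap: 0.146
```

>>> jog_arm([
  {"hand": 1,"dp": [0.012,-0.01,-0.02],"spin": 0},
  {"hand": 1,"dp": [0.01,0,-0.04],"spin": 0},
  {"hand": 1,"dp": [0,0,-0.05],"spin": 0},
  {"hand": 1,"dp": [0,0,-0.04],"spin": 0},
  {"hand": 1,"dp": [0,0,-0.02],"spin": 0},
  {"hand": 1,"dp": [0,0,0],"spin": 0},
  {"hand": 1,"dp": [0,0,0],"spin": 0},
])

```text
time_s: 13.3
tcp_pos: [0.5738, -0.0005, 0.0446]
orientation: [0.996, 0.091, 0.022, -0.006]
contact_force: [1.0, 0.0, -3.8]
finger_gap: 0.146
```

>>> jog_arm([
  {"hand": 1,"dp": [0,0,-0.006],"spin": 0},
  {"hand": 1,"dp": [0,0,-0.006],"spin": 0},
  {"hand": 1,"dp": [0,0,0],"spin": 0},
])

```text
time_s: 13.55
tcp_pos: [0.575, -0.0004, 0.0407]
orientation: [0.995, 0.092, 0.024, -0.005]
contact_force: [-0.3, -0.5, -1.3]
finger_gap: 0.148
```

Touching down, so I'll release. Then I'll open and retreat upward.

>>> jog_arm([
  {"hand": 1,"dp": [0,0,-0.004],"spin": 0},
  {"hand": 0.3,"dp": [0,0,0],"spin": 0},
  {"hand": 0.3,"dp": [0,0,0],"spin": 0},
  {"hand": 0.3,"dp": [0,0,0],"spin": 0},
  {"hand": 0.3,"dp": [0,0,0],"spin": 0},
  {"hand": 0.3,"dp": [0,0,0.05],"spin": 0},
  {"hand": 0.3,"dp": [0,0,0.08],"spin": 0},
  {"hand": 0.3,"dp": [0,0,0.08],"spin": 0},
  {"hand": 0.3,"dp": [0,0,0.06],"spin": 0},
])

```text
time_s: 14.3
tcp_pos: [0.5729, 0.0002, 0.1751]
orientation: [0.996, 0.092, 0.02, -0.006]
contact_force: [-0.3, 0.2, -1.0]
finger_gap: 0.701
```

```bash
python3 - <<'E'
from h import *
print(st())
s,im,d=snap('wrist','w6.png');P=cloud('wrist',s,d)
hsv=cv2.cvtColor(im,cv2.COLOR_BGR2HSV)
m=(cv2.inRange(hsv,(100,80,60),(125,255,255))>0)&(d>0)
Q=P[m];print(rect(Q),Q[:,2].mean(), Q[:,2].std())
s,im,d=snap('top','t6.png');P=cloud('top',s,d)
hsv=cv2.cvtColor(im,cv2.COLOR_BGR2HSV)
cv2.imwrite('pics/t6.png',im[150:320,180:480])
s,im,d=snap('scene','s6.png')
for t in ['tube_brass','tube_silver','tube_red']:
  for c in ('top','scene'):
    f=finder.search_frame(t,c); print(t,[(np.round(x['xyz'],3).tolist(),round(x['p'],2)) for x in f[:4]])
E
```

```text
(14.3, array([5.729e-01, 2.000e-04, 1.751e-01]), array([ 0.996,  0.092,  0.02 , -0.006]), array([-0.3,  0.2, -1. ]), 0.701)
(array([565.6, -10.4]), array([263.3, 148.3]), 0.2682) 0.021137084971915004 0.022715728729213756
tube_brass [([0.575, 0.31, 0.036], 0.72), ([0.673, 0.376, 0.111], 0.27)]
tube_brass [([0.583, 0.319, 0.037], 0.74)]
tube_silver [([0.513, 0.3, 0.034], 0.66)]
tube_silver [([0.52, 0.301, 0.032], 0.61), ([0.555, -0.284, 0.015], 0.29)]
tube_red [([0.454, 0.29, 0.031], 0.69), ([0.513, 0.3, 0.032], 0.22)]
tube_red [([0.462, 0.297, 0.035], 0.6)]
```

View pics/s6.png

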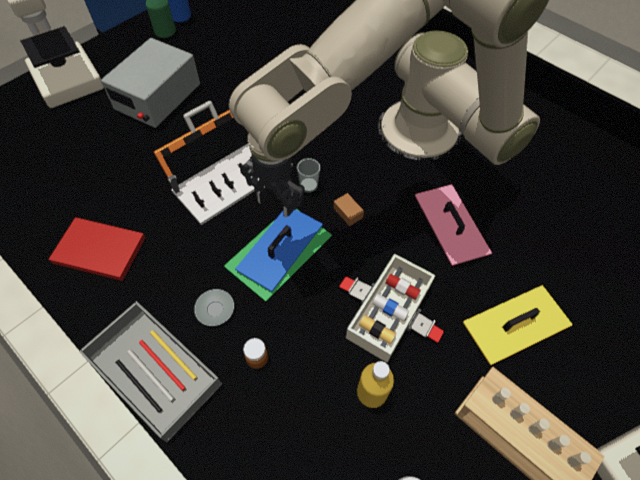

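View pics/t6.png

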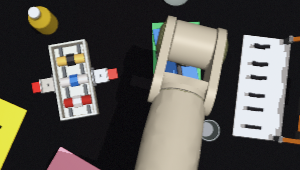

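All three tubes are in the case (scene px: red (402,286), silver (392,307), brass (376,328)), and the lid lies on the mat at (280,250). I'll move over the case, turning the jaws along case x.

>>> jog_arm([
  {"hand": 0.3,"dp": [0,0,0.05],"spin": 0.13},
  {"hand": 0.3,"dp": [0,0.03,0.03],"spin": 0.15},
  {"hand": 0.47,"dp": [-0.008,0.05,0.02],"spin": 0.15},
  {"hand": 0.47,"dp": [-0.01,0.05,0],"spin": 0.15},
  {"hand": 0.47,"dp": [-0.01,0.05,0],"spin": 0.15},
  {"hand": 0.47,"dp": [-0.01,0.05,0],"spin": 0.15},
  {"hand": 0.47,"dp": [-0.01,0.05,0],"spin": 0.15},
  {"hand": 0.47,"dp": [-0.01,0.05,0],"spin": 0.15},
  {"hand": 0.47,"dp": [-0.01,0.05,0],"spin": 0.15},
  {"hand": 0.47,"dp": [-0.01,0.05,0],"spin": 0.15},
])

```text
time_s: 15.58
tcp_pos: [0.5299, 0.2196, 0.2153]
orientation: [0.768, 0.64, 0.005, -0.016]
contact_force: [0.6, 0.5, 0.4]
finger_gap: 0.529
```

>>> jog_arm([
  {"hand": 0.47,"dp": [-0.01,0.05,0],"spin": 0.15},
  {"hand": 0.47,"dp": [-0.01,0.05,0],"spin": 0.15},
  {"hand": 0.47,"dp": [-0.01,0.05,0],"spin": 0.15},
  {"hand": 0.47,"dp": [-0.01,0.03,0],"spin": 0.15},
  {"hand": 0.47,"dp": [0,0,0],"spin": 0.1},
  {"hand": 0.47,"dp": [0,0,0],"spin": 0},
  {"hand": 0.47,"dp": [0,0,0],"spin": 0},
])

```text
time_s: 16.17
tcp_pos: [0.5053, 0.319, 0.2093]
orientation: [0.55, 0.835, -0.003, -0.019]
contact_force: [-0.1, -0.3, -0.6]
finger_gap: 0.533
```

```bash
cat >> h.py <<'E'
def tilt(s):
    R=Rq(s['orientation']); return np.round(R[:,2],3), round(float(np.arctan2(R[1,0],R[0,0])),3)
E
python3 - <<'E'
from h import *
print(st(),tilt(state()),np.round(state()['joint_positions'],2))
s,im,d=snap('wrist','w7.png')
E
```

```text
(16.17, array([0.5053, 0.319 , 0.2093]), array([ 0.55 ,  0.835, -0.003, -0.019]), array([-0.1, -0.3, -0.6]), 0.533) (array([-0.036,  0.016, -0.999]), 1.977) [ 0.36  0.5   1.28  0.03  1.39 -0.06]
```

View pics/w7.png

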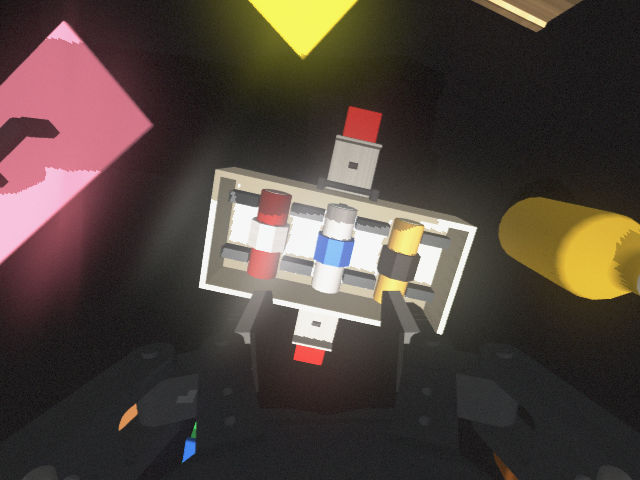

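```bash
python3 - <<'E'
from h import *
s,im,d=snap('wrist');P=cloud('wrist',s,d)
for t in ['tube_brass','tube_silver','tube_red']:
    f=finder.cut_out(t,'wrist')
    for g in f[:2]:
        m=g['pixels']&(d>0);Q=P[m];Q=Q[(Q[:,2]>.02)&(Q[:,2]<.05)]
        print(t,round(g['p'],2),len(Q),rect(Q),np.percentile(Q[:,2],97).round(4))
c=np.array([.515,.3004]);
for a in(-.062,0,.062): print(a,c+a*np.array([np.cos(.191),np.sin(.191)]))
# case rim top
m=(abs(P[...,2]-.056)<.006)&(d>0);Q=P[m]
Q=Q[np.linalg.norm(Q[:,:2]-c,axis=1)<.13];print('rim',rect(Q),len(Q),np.median(Q[:,2]))
E
```

```text
tube_brass 0.69 2413 (array([574.8, 312.7]), array([33.4, 79.4]), 1.7385) 0.0389
tube_silver 0.61 2746 (array([514.7, 300.4]), array([33.9, 80.8]), 1.7623) 0.0388
tube_red 0.72 2793 (array([453.8, 288.9]), array([34.1, 80.1]), 1.7566) 0.0388
-0.062 [0.45412748 0.28862987]
0 [0.515  0.3004]
0.062 [0.57587252 0.31217013]
rim (array([514.9, 299.9]), array([218.7, 104.7]), 0.1913) 4782 0.055035082776171196
```

All three tubes sit on their saddles where expected. The case is at (0.515, 0.300), and the brass tube at (0.5755, 0.3125) goes first.

>>> jog_arm([
  {"hand": 0.47,"dp": [0.03,-0.004,0],"spin": -0.09},
  {"hand": 0.47,"dp": [0.04,-0.004,-0.02],"spin": -0.09},
  {"hand": 0.47,"dp": [0.04,-0.004,-0.04],"spin": -0.09},
  {"hand": 0.47,"dp": [0.03,0,-0.05],"spin": 0},
  {"hand": 0.47,"dp": [0,0,-0.05],"spin": 0},
  {"hand": 0.47,"dp": [0,0,-0.04],"spin": 0},
  {"hand": 0.47,"dp": [0,0,0],"spin": 0},
  {"hand": 0.47,"dp": [0,0,0],"spin": 0},
])

```text
time_s: 17.08
tcp_pos: [0.581, 0.3085, 0.109]
orientation: [0.644, 0.765, 0.002, -0.017]
contact_force: [-0.4, -0.8, -0.0]
finger_gap: 0.527
```

```bash
python3 - <<'E'
from h import *
print(st(),tilt(state()))
E
```

```text
(17.08, array([0.581 , 0.3085, 0.109 ]), array([ 0.644,  0.765,  0.002, -0.017]), array([-0.4, -0.8, -0. ]), 0.527) (array([-0.024,  0.025, -0.999]), 1.742)
```

>>> jog_arm([
  {"hand": 0.47,"dp": [-0.012,0.008,0],"spin": 0.025},
  {"hand": 0.47,"dp": [0,0,-0.03],"spin": 0},
  {"hand": 0.47,"dp": [0,0,-0.04],"spin": 0},
  {"hand": 0.47,"dp": [0,0,-0.01],"spin": 0},
  {"hand": 0.47,"dp": [0,0,0],"spin": 0},
])

```text
time_s: 17.5
tcp_pos: [0.5762, 0.3145, 0.0765]
orientation: [0.635, 0.772, 0.007, -0.014]
contact_force: [-0.1, 0.2, 0.4]
finger_gap: 0.529
```

```bash
python3 - <<'E'
from h import *
print(st(),tilt(state()))
snap('wrist','w8.png')
E
```

```text
(17.5, array([0.5762, 0.3145, 0.0765]), array([ 0.635,  0.772,  0.007, -0.014]), array([-0.1,  0.2,  0.4]), 0.529) (array([-0.014,  0.029, -1.   ]), 1.765)
```

View pics/w8.png

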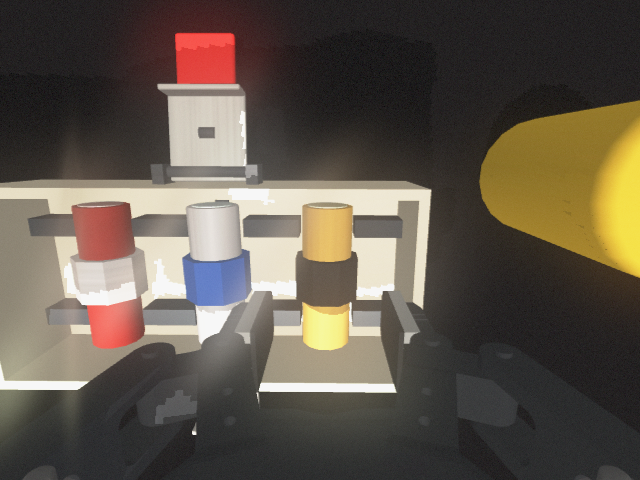

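The jaws straddle the brass collar (px (327,278)). Going down.

>>> jog_arm([
  {"hand": 0.47,"dp": [-0.001,-0.002,-0.03],"spin": 0},
  {"hand": 0.47,"dp": [0,0,-0.04],"spin": 0},
  {"hand": 0.47,"dp": [0,0,-0.03],"spin": 0},
  {"hand": 0.47,"dp": [0,0,-0.01],"spin": 0},
  {"hand": 0.47,"dp": [0,0,0],"spin": 0},
  {"hand": 0.47,"dp": [0,0,0],"spin": 0},
])

```text
time_s: 18.05
tcp_pos: [0.5795, 0.3158, 0.0312]
orientation: [0.634, 0.773, 0.013, -0.01]
contact_force: [0.3, -0.4, 0.1]
finger_gap: 0.532
```

>>> jog_arm([
  {"hand": 0.47,"dp": [-0.008,-0.005,-0.01],"spin": 0},
  {"hand": 0.47,"dp": [-0.002,-0.002,-0.02],"spin": 0},
  {"hand": 0.47,"dp": [0,0,-0.016],"spin": 0},
  {"hand": 0.47,"dp": [0,0,0],"spin": 0},
  {"hand": 0.47,"dp": [0,0,0],"spin": 0},
])

```text
time_s: 18.47
tcp_pos: [0.5767, 0.313, 0.0124]
orientation: [0.634, 0.773, 0.017, -0.007]
contact_force: [-3.6, -2.0, 3.7]
finger_gap: 0.532
```

```bash
python3 - <<'E'
from h import *
print(st(),tilt(state()))
snap('wrist','w9.png')
E
```

```text
(18.47, array([0.5767, 0.313 , 0.0124]), array([ 0.634,  0.773,  0.017, -0.007]), array([-3.6, -2. ,  3.7]), 0.532) (array([ 0.011,  0.036, -0.999]), 1.769)
```

View pics/w9.png

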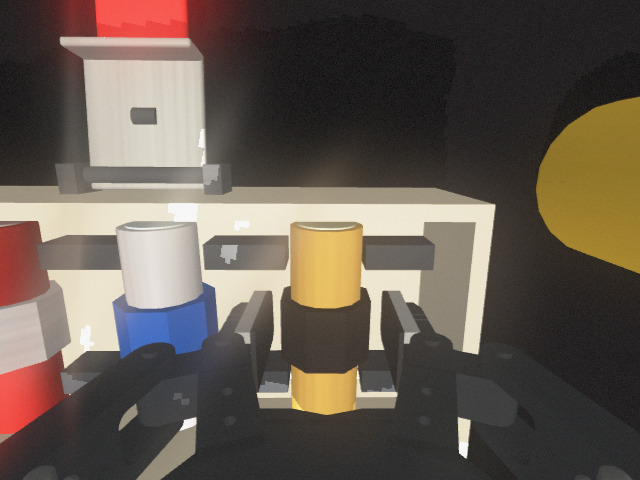

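The collar is centred between the pads, with light contact on the end wall. Closing.

>>> jog_arm([
  {"hand": 1,"dp": [-0.002,0,0],"spin": 0},
  {"hand": 1,"dp": [0,0,0],"spin": 0},
  {"hand": 1,"dp": [0,0,0],"spin": 0},
  {"hand": 1,"dp": [0,0,0],"spin": 0},
  {"hand": 1,"dp": [0,0,0],"spin": 0},
])

```text
time_s: 18.93
tcp_pos: [0.5759, 0.313, 0.0125]
orientation: [0.634, 0.773, 0.018, -0.007]
contact_force: [-1.2, -0.7, 4.1]
finger_gap: 0.382
```

>>> jog_arm([
  {"hand": 1,"dp": [0,0,0.03],"spin": 0},
  {"hand": 1,"dp": [0,0,0.05],"spin": 0},
  {"hand": 1,"dp": [0,0,0.07],"spin": 0},
  {"hand": 1,"dp": [0,0,0.07],"spin": 0},
  {"hand": 1,"dp": [0,0,0.06],"spin": 0},
  {"hand": 1,"dp": [0,-0.02,0.05],"spin": 0},
  {"hand": 1,"dp": [-0.01,-0.04,0.02],"spin": 0.1},
  {"hand": 1,"dp": [-0.01,-0.06,0],"spin": 0.13},
  {"hand": 1,"dp": [0,-0.07,0],"spin": 0.13},
  {"hand": 1,"dp": [0,-0.07,0],"spin": 0.13},
])

```text
time_s: 19.77
tcp_pos: [0.5588, 0.1831, 0.1862]
orientation: [0.465, 0.885, 0.01, -0.013]
contact_force: [0.9, -0.2, -1.4]
finger_gap: 0.382
```

>>> jog_arm([
  {"hand": 1,"dp": [0,-0.07,0],"spin": 0.13},
  {"hand": 1,"dp": [0,-0.07,0],"spin": 0.13},
  {"hand": 1,"dp": [0,-0.07,0],"spin": 0.13},
  {"hand": 1,"dp": [0,-0.07,0],"spin": 0.13},
  {"hand": 1,"dp": [0,-0.07,0],"spin": 0.13},
  {"hand": 1,"dp": [0,-0.07,0],"spin": 0.13},
  {"hand": 1,"dp": [0,-0.07,0],"spin": 0.13},
  {"hand": 1,"dp": [0,-0.05,0],"spin": 0.13},
])

```text
time_s: 20.43
tcp_pos: [0.5541, -0.1007, 0.1809]
orientation: [0.053, 0.998, 0.003, -0.02]
contact_force: [-0.5, -0.6, -1.7]
finger_gap: 0.381
```

```bash
python3 - <<'E'
from h import *
print(st(),tilt(state()))
E
```

```text
(20.43, array([ 0.5541, -0.1007,  0.1809]), array([ 0.053,  0.998,  0.003, -0.02 ]), array([-0.5, -0.6, -1.7]), 0.381) (array([-0.04 ,  0.008, -0.999]), 3.035)
```

>>> jog_arm([
  {"hand": 1,"dp": [0.01,-0.04,0],"spin": 0},
  {"hand": 1,"dp": [0.015,-0.05,0],"spin": 0},
  {"hand": 1,"dp": [0.015,-0.05,0],"spin": 0},
  {"hand": 1,"dp": [0.015,-0.05,0],"spin": 0},
  {"hand": 1,"dp": [0.015,-0.05,0],"spin": 0},
  {"hand": 1,"dp": [0,0,0],"spin": 0},
  {"hand": 1,"dp": [0,0,0],"spin": 0},
])

```text
time_s: 21.02
tcp_pos: [0.5871, -0.2322, 0.1741]
orientation: [0.054, 0.998, 0.005, -0.024]
contact_force: [0.6, 0.5, -1.0]
finger_gap: 0.379
```

```bash
python3 - <<'E'
from h import *
print(st(),tilt(state()))
s,im,d=snap('wrist','w10.png');P=cloud('wrist',s,d)
hsv=cv2.cvtColor(im,cv2.COLOR_BGR2HSV)
m=(hsv[...,1]<50)&(hsv[...,2]>90)&(abs(P[...,2]-.012)<.008)&(d>0)
n,l,stt,_=cv2.connectedComponentsWithStats(m.astype(np.uint8));k=1+np.argmax(stt[1:,4]);Q=P[l==k];print(rect(Q),np.median(Q[:,2]))
np.savez('w10.npz',im=im,P=P,d=d)
m=(P[...,2]>.036)&(P[...,2]<.05)&(d>0)&(P[...,1]<-.15)
n,l,stt,cc=cv2.connectedComponentsWithStats(m.astype(np.uint8))
for k in range(1,n):
    if stt[k,4]>40: print(stt[k],rect(P[l==k]),np.percentile(P[l==k][:,2],95))
E
```

```text
(21.02, array([ 0.5871, -0.2322,  0.1741]), array([ 0.054,  0.998,  0.005, -0.024]), array([ 0.6,  0.5, -1. ]), 0.379) (array([-0.048,  0.012, -0.999]), 3.034)
(array([ 528.5, -253.6]), array([140.1, 248.5]), 3.0359) 0.011260817537191159
[279  25  26  21 421] (array([ 439.2, -239.4]), array([17.2, 10.5]), 1.442) 0.04577483040755803
[324  25  24  21 399] (array([ 442.2, -208.9]), array([16. , 10.6]), 1.4663) 0.04572702779454916
[281  88  23  18 351] (array([ 478.7, -244.1]), array([15.7, 10.3]), 1.4537) 0.045736440456315475
[325  88  23  18 345] (array([ 482. , -212.6]), array([15.8, 10.3]), 1.4753) 0.04574731749379195
[283 164  23  14 289] (array([ 530.2, -249.2]), array([16.3,  9.7]), 1.457) 0.04564093736006173
[325 164  22  14 290] (array([ 533.5, -218.2]), array([15.8,  9.6]), 1.4743) 0.045785495308659524
[284 217  22  15 167] (array([ 570., -254.]), array([16.1, 10.3]), 1.4482) 0.04543550721281109
[212 306  24  23 204] (array([ 635.9, -316.9]), array([20.2, 10.3]), 0.7569) 0.04916937793009455
```

View pics/w10.png

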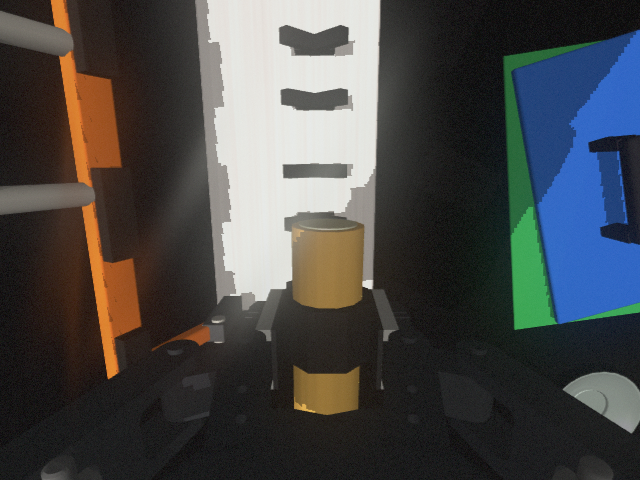

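Now I can see the vee supports (pairs at px rows 37, 98, 170 and 222, centred at column ~315). From them: mid station (0.506, -0.231), far (0.5976, -0.2408), near (0.4146, -0.2213), cradle yaw -0.105. Lowering over the far station.

>>> jog_arm([
  {"hand": 1,"dp": [0.012,-0.01,-0.02],"spin": 0},
  {"hand": 1,"dp": [0.01,-0.006,-0.04],"spin": 0},
  {"hand": 1,"dp": [0,0,-0.05],"spin": 0},
  {"hand": 1,"dp": [0,0,-0.05],"spin": 0},
  {"hand": 1,"dp": [0,0,-0.03],"spin": 0},
  {"hand": 1,"dp": [0,0,0],"spin": 0},
  {"hand": 1,"dp": [0,0,0],"spin": 0},
])

```text
time_s: 21.65
tcp_pos: [0.5976, -0.2335, 0.0754]
orientation: [0.051, 0.998, 0.005, -0.025]
contact_force: [0.4, 1.0, -1.4]
finger_gap: 0.381
```

```bash
python3 - <<'E'
from h import *
print(st(),tilt(state()))
E
```

```text
(21.65, array([ 0.5976, -0.2335,  0.0754]), array([ 0.051,  0.998,  0.005, -0.025]), array([ 0.4,  1. , -1.4]), 0.381) (array([-0.049,  0.013, -0.999]), 3.04)
```

>>> jog_arm([
  {"hand": 1,"dp": [0,-0.014,0],"spin": 0},
  {"hand": 1,"dp": [0,-0.004,-0.016],"spin": 0},
  {"hand": 1,"dp": [0,0,-0.024],"spin": 0},
  {"hand": 1,"dp": [0,0,-0.014],"spin": 0},
  {"hand": 1,"dp": [0,0,0],"spin": 0},
  {"hand": 1,"dp": [0,0,0],"spin": 0},
])

```text
time_s: 22.15
tcp_pos: [0.599, -0.2433, 0.0499]
orientation: [0.05, 0.998, 0.004, -0.022]
contact_force: [-1.2, -0.4, -1.8]
finger_gap: 0.381
```

>>> jog_arm([
  {"hand": 1,"dp": [-0.001,0.005,-0.008],"spin": 0},
  {"hand": 1,"dp": [0,0,-0.008],"spin": 0},
  {"hand": 1,"dp": [0,0,-0.004],"spin": 0},
  {"hand": 1,"dp": [0,0,0],"spin": 0},
])

```text
time_s: 22.48
tcp_pos: [0.5987, -0.2406, 0.0396]
orientation: [0.05, 0.999, 0.003, -0.022]
contact_force: [-0.2, -0.0, -1.3]
finger_gap: 0.381
```

>>> jog_arm([
  {"hand": 1,"dp": [0,0,-0.005],"spin": 0},
  {"hand": 1,"dp": [0,0,0],"spin": 0},
])

```text
time_s: 22.65
tcp_pos: [0.5993, -0.2416, 0.0389]
orientation: [0.05, 0.999, 0.002, -0.021]
contact_force: [0.1, -0.1, -1.8]
finger_gap: 0.383
```

>>> jog_arm([
  {"hand": 0.45,"dp": [0,0,0],"spin": 0},
  {"hand": 0.45,"dp": [0,0,0],"spin": 0},
  {"hand": 0.45,"dp": [0,0,0],"spin": 0},
  {"hand": 0.45,"dp": [0,0,0.03],"spin": 0},
  {"hand": 0.45,"dp": [0,0,0.06],"spin": 0},
  {"hand": 0.45,"dp": [0,0,0.07],"spin": 0},
  {"hand": 0.45,"dp": [0,0,0.07],"spin": 0},
  {"hand": 0.45,"dp": [0,0,0.04],"spin": 0},
])

```text
time_s: 23.32
tcp_pos: [0.5966, -0.2396, 0.1736]
orientation: [0.05, 0.998, 0.005, -0.025]
contact_force: [-0.1, 0.5, -0.2]
finger_gap: 0.549
```

```bash
python3 - <<'E'
from h import *
print(st(),tilt(state()))
snap('wrist','w11.png')
s,im,d=snap('scene');cv2.imwrite('pics/s11.png',im[80:380,130:530])
E
```

```text
(23.32, array([ 0.5966, -0.2396,  0.1736]), array([ 0.05 ,  0.998,  0.005, -0.025]), array([-0.1,  0.5, -0.2]), 0.549) (array([-0.05 ,  0.013, -0.999]), 3.042)
```

View pics/w11.png

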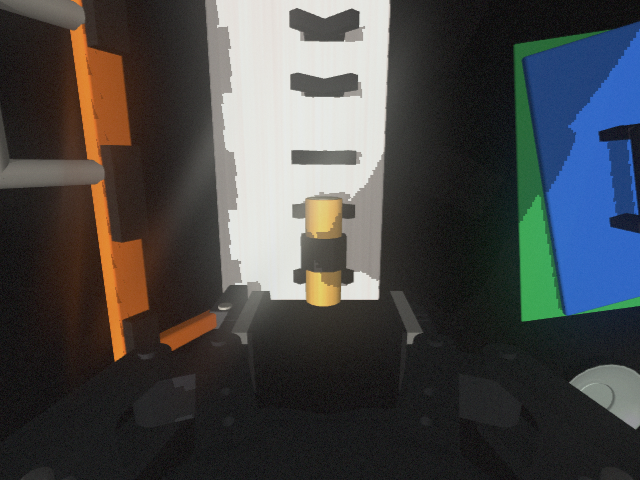

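View pics/s11.png

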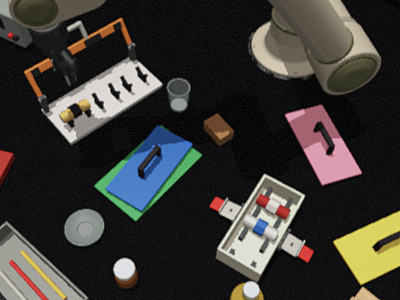

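The brass tube is seated in the far station (wrist px (324,250)). Back for silver.

>>> jog_arm([
  {"hand": 0.47,"dp": [-0.01,0.05,0.01],"spin": -0.08},
  {"hand": 0.47,"dp": [-0.01,0.07,0],"spin": -0.13},
  {"hand": 0.47,"dp": [-0.01,0.07,0],"spin": -0.13},
  {"hand": 0.47,"dp": [-0.01,0.07,0],"spin": -0.13},
  {"hand": 0.47,"dp": [-0.01,0.07,0],"spin": -0.13},
  {"hand": 0.47,"dp": [-0.01,0.07,0],"spin": -0.13},
  {"hand": 0.47,"dp": [-0.01,0.07,0],"spin": -0.13},
  {"hand": 0.47,"dp": [-0.01,0.07,0],"spin": -0.13},
  {"hand": 0.47,"dp": [-0.01,0.07,0],"spin": -0.13},
  {"hand": 0.47,"dp": [-0.01,0.07,0],"spin": -0.13},
])

```text
time_s: 24.25
tcp_pos: [0.5404, 0.1081, 0.1709]
orientation: [0.538, 0.842, 0.015, -0.023]
contact_force: [0.5, 0.3, 0.3]
finger_gap: 0.53
```

>>> jog_arm([
  {"hand": 0.47,"dp": [-0.01,0.07,0],"spin": -0.13},
  {"hand": 0.47,"dp": [-0.01,0.07,0],"spin": -0.13},
  {"hand": 0.47,"dp": [-0.01,0.07,0],"spin": -0.12},
  {"hand": 0.47,"dp": [-0.01,0.06,0],"spin": 0},
  {"hand": 0.47,"dp": [-0.01,0.06,0],"spin": 0},
  {"hand": 0.47,"dp": [0,0,0],"spin": 0},
])

```text
time_s: 24.75
tcp_pos: [0.5086, 0.2866, 0.1658]
orientation: [0.664, 0.747, 0.017, -0.024]
contact_force: [-0.4, 0.7, -0.5]
finger_gap: 0.533
```

```bash
python3 - <<'E'
from h import *
print(st(),tilt(state()))
E
```

```text
(24.75, array([0.5086, 0.2866, 0.1658]), array([ 0.664,  0.747,  0.017, -0.024]), array([-0.4,  0.7, -0.5]), 0.533) (array([-0.013,  0.056, -0.998]), 1.688)
```

>>> jog_arm([
  {"hand": 0.47,"dp": [0.012,0.028,0],"spin": 0.094},
  {"hand": 0.47,"dp": [0.002,0.006,-0.03],"spin": 0},
  {"hand": 0.47,"dp": [0,0,-0.05],"spin": 0},
  {"hand": 0.47,"dp": [0,0,-0.05],"spin": 0},
  {"hand": 0.47,"dp": [0,0,-0.02],"spin": 0},
  {"hand": 0.47,"dp": [0,0,0],"spin": 0},
  {"hand": 0.47,"dp": [0,0,0],"spin": 0},
])

```text
time_s: 25.33
tcp_pos: [0.5135, 0.3051, 0.0841]
orientation: [0.633, 0.773, 0.014, -0.025]
contact_force: [0.4, 0.4, 0.3]
finger_gap: 0.53
```

```bash
python3 - <<'E'
from h import *
print(st(),tilt(state()))
s,im,d=snap('wrist','w12.png');P=cloud('wrist',s,d)
for t in ['tube_silver','tube_red']:
    f=finder.cut_out(t,'wrist')
    for g in f[:2]:
        m=g['pixels']&(d>0);Q=P[m];Q=Q[(Q[:,2]>.02)&(Q[:,2]<.05)]
        if len(Q): print(t,round(g['p'],2),len(Q),rect(Q),np.percentile(Q[:,2],97).round(4))
E
```

```text
(25.33, array([0.5135, 0.3051, 0.0841]), array([ 0.633,  0.773,  0.014, -0.025]), array([0.4, 0.4, 0.3]), 0.53) (array([-0.022,  0.053, -0.998]), 1.769)
tube_silver 0.56 6893 (array([514.8, 300.2]), array([34. , 81.3]), 1.7709) 0.0388
tube_red 0.94 5867 (array([453.6, 290.5]), array([34.6, 77.1]), 1.7716) 0.0388
```

View pics/w12.png

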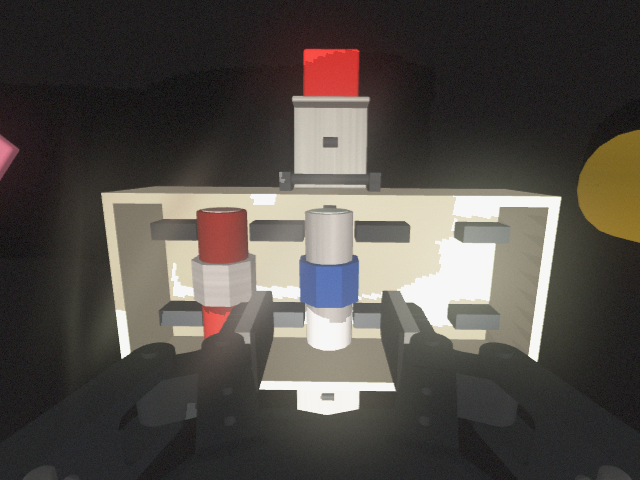

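Silver is between the jaws (px (329,280)). Descending.

>>> jog_arm([
  {"hand": 0.47,"dp": [0.001,-0.008,-0.02],"spin": 0},
  {"hand": 0.47,"dp": [-0.001,-0.002,-0.04],"spin": 0},
  {"hand": 0.47,"dp": [-0.001,0,-0.04],"spin": 0},
  {"hand": 0.47,"dp": [-0.001,0,-0.02],"spin": 0},
  {"hand": 0.47,"dp": [0,0,0],"spin": 0},
  {"hand": 0.47,"dp": [0,0,0],"spin": 0},
])

```text
time_s: 25.98
tcp_pos: [0.516, 0.2996, 0.0268]
orientation: [0.633, 0.773, 0.019, -0.022]
contact_force: [0.5, -0.7, -0.4]
finger_gap: 0.531
```

>>> jog_arm([
  {"hand": 0.47,"dp": [-0.004,0.002,-0.014],"spin": 0},
  {"hand": 0.47,"dp": [-0.001,0,-0.014],"spin": 0},
  {"hand": 0.47,"dp": [0,0,-0.006],"spin": 0},
  {"hand": 0.47,"dp": [0,0,0],"spin": 0},
  {"hand": 0.47,"dp": [0,0,0],"spin": 0},
])

```text
time_s: 26.4
tcp_pos: [0.5146, 0.3012, 0.0109]
orientation: [0.633, 0.774, 0.021, -0.021]
contact_force: [0.4, -0.6, -0.6]
finger_gap: 0.53
```

>>> jog_arm([
  {"hand": 1,"dp": [0,0,0],"spin": 0},
  {"hand": 1,"dp": [0,0,0],"spin": 0},
  {"hand": 1,"dp": [0,0,0],"spin": 0},
  {"hand": 1,"dp": [0,0,0],"spin": 0},
  {"hand": 1,"dp": [0,0,0.03],"spin": 0},
  {"hand": 1,"dp": [0,0,0.06],"spin": 0},
  {"hand": 1,"dp": [0,0,0.07],"spin": 0},
  {"hand": 1,"dp": [0,0,0.07],"spin": 0},
  {"hand": 1,"dp": [0,-0.01,0.06],"spin": 0},
  {"hand": 1,"dp": [0,-0.03,0.04],"spin": 0},
])

```text
time_s: 27.23
tcp_pos: [0.5093, 0.2807, 0.1762]
orientation: [0.632, 0.774, 0.015, -0.025]
contact_force: [0.9, 0.3, -1.1]
finger_gap: 0.383
```

>>> jog_arm([
  {"hand": 1,"dp": [0,-0.06,0],"spin": 0.1},
  {"hand": 1,"dp": [0,-0.07,0],"spin": 0.13},
  {"hand": 1,"dp": [0,-0.07,0],"spin": 0.13},
  {"hand": 1,"dp": [0,-0.07,0],"spin": 0.13},
  {"hand": 1,"dp": [0,-0.07,0],"spin": 0.13},
  {"hand": 1,"dp": [0,-0.07,0],"spin": 0.13},
  {"hand": 1,"dp": [0,-0.07,0],"spin": 0.13},
  {"hand": 1,"dp": [0,-0.07,0],"spin": 0.13},
  {"hand": 1,"dp": [0,-0.07,0],"spin": 0.13},
  {"hand": 1,"dp": [0,-0.07,0],"spin": 0.13},
])

```text
time_s: 28.07
tcp_pos: [0.5069, -0.0747, 0.1828]
orientation: [0.159, 0.987, 0.006, -0.028]
contact_force: [1.0, 0.7, -1.9]
finger_gap: 0.386
```

>>> jog_arm([
  {"hand": 1,"dp": [0,-0.07,0],"spin": 0.13},
  {"hand": 1,"dp": [0,-0.07,0],"spin": 0.13},
  {"hand": 1,"dp": [0,-0.07,0],"spin": 0.1},
  {"hand": 1,"dp": [0,-0.06,0],"spin": 0},
  {"hand": 1,"dp": [0,-0.04,0],"spin": 0},
  {"hand": 1,"dp": [0,0,0],"spin": 0},
  {"hand": 1,"dp": [0,0,0],"spin": 0},
])

```text
time_s: 28.65
tcp_pos: [0.5035, -0.244, 0.1815]
orientation: [0.011, 0.999, 0.002, -0.03]
contact_force: [-0.3, 0.7, -2.4]
finger_gap: 0.385
```

```bash
python3 - <<'E'
from h import *
print(st(),tilt(state()))
E
```

```text
(28.65, array([ 0.5035, -0.244 ,  0.1815]), array([ 0.011,  0.999,  0.002, -0.03 ]), array([-0.3,  0.7, -2.4]), 0.385) (array([-0.059,  0.005, -0.998]), 3.119)
```

>>> jog_arm([
  {"hand": 1,"dp": [0.002,0.024,0],"spin": -0.106},
  {"hand": 1,"dp": [0.002,0.002,-0.04],"spin": 0},
  {"hand": 1,"dp": [0,0,-0.06],"spin": 0},
  {"hand": 1,"dp": [0,0,-0.06],"spin": 0},
  {"hand": 1,"dp": [0,0,-0.03],"spin": 0},
  {"hand": 1,"dp": [0,0,0],"spin": 0},
  {"hand": 1,"dp": [0,0,0],"spin": 0},
])

```text
time_s: 29.23
tcp_pos: [0.5059, -0.2241, 0.0844]
orientation: [0.053, 0.998, 0.004, -0.029]
contact_force: [0.5, -0.6, -1.9]
finger_gap: 0.385
```

```bash
python3 - <<'E'
from h import *
print(st(),tilt(state()))
snap('wrist','w13.png')
E
```

```text
(29.23, array([ 0.5059, -0.2241,  0.0844]), array([ 0.053,  0.998,  0.004, -0.029]), array([ 0.5, -0.6, -1.9]), 0.385) (array([-0.057,  0.01 , -0.998]), 3.036)
```

View pics/w13.png

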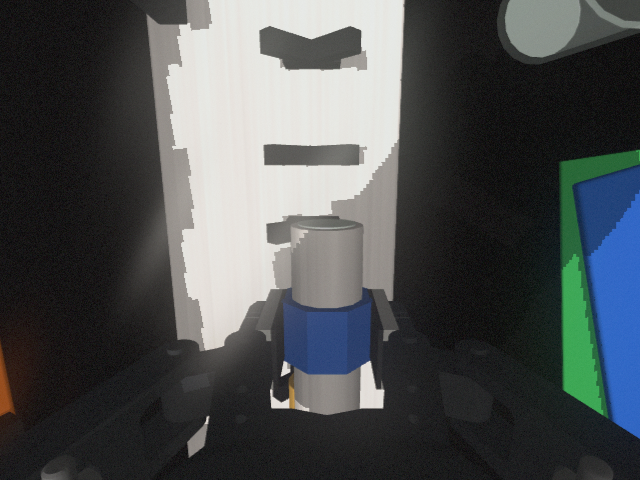

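Silver is held straight above the mid station, and I need about 7 mm of -y correction.

>>> jog_arm([
  {"hand": 1,"dp": [0,-0.012,0],"spin": 0},
  {"hand": 1,"dp": [0,-0.002,-0.02],"spin": 0},
  {"hand": 1,"dp": [0,0,-0.03],"spin": 0},
  {"hand": 1,"dp": [0,0,-0.02],"spin": 0},
  {"hand": 1,"dp": [0,0,0],"spin": 0},
  {"hand": 1,"dp": [0,0,0],"spin": 0},
])

```text
time_s: 29.78
tcp_pos: [0.5085, -0.2333, 0.0525]
orientation: [0.053, 0.998, 0.001, -0.024]
contact_force: [0.3, 0.9, -2.0]
finger_gap: 0.382
```

>>> jog_arm([
  {"hand": 1,"dp": [-0.006,0.005,-0.01],"spin": 0},
  {"hand": 1,"dp": [0,0,-0.01],"spin": 0},
  {"hand": 1,"dp": [0,0,-0.008],"spin": 0},
  {"hand": 1,"dp": [0,0,0],"spin": 0},
  {"hand": 1,"dp": [0,0,0],"spin": 0},
])

```text
time_s: 30.2
tcp_pos: [0.5057, -0.2309, 0.0385]
orientation: [0.053, 0.998, 0.0, -0.023]
contact_force: [0.4, -0.1, -1.1]
finger_gap: 0.382
```

>>> jog_arm([
  {"hand": 1,"dp": [0,0,-0.004],"spin": 0},
  {"hand": 0.45,"dp": [0,0,0],"spin": 0},
  {"hand": 0.45,"dp": [0,0,0],"spin": 0},
  {"hand": 0.45,"dp": [0,0,0],"spin": 0},
  {"hand": 0.45,"dp": [0,0,0.03],"spin": 0},
  {"hand": 0.45,"dp": [0,0,0.06],"spin": 0},
  {"hand": 0.45,"dp": [0,0,0.07],"spin": 0},
  {"hand": 0.45,"dp": [0,0,0.07],"spin": 0},
  {"hand": 0.45,"dp": [0,0,0.04],"spin": 0},
])

```text
time_s: 30.95
tcp_pos: [0.5039, -0.2297, 0.1741]
orientation: [0.053, 0.998, 0.002, -0.026]
contact_force: [0.3, -0.7, -0.3]
finger_gap: 0.55
```

```bash
python3 - <<'E'
from h import *
print(st(),tilt(state()))
snap('wrist','w14.png')
s,im,d=snap('scene');cv2.imwrite('pics/s14.png',im[80:380,130:530])
E
```

```text
(30.95, array([ 0.5039, -0.2297,  0.1741]), array([ 0.053,  0.998,  0.002, -0.026]), array([ 0.3, -0.7, -0.3]), 0.55) (array([-0.052,  0.007, -0.999]), 3.036)
```

View pics/s14.png

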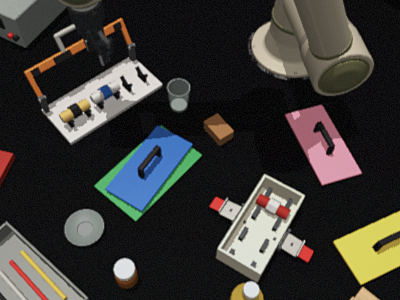

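View pics/w14.png

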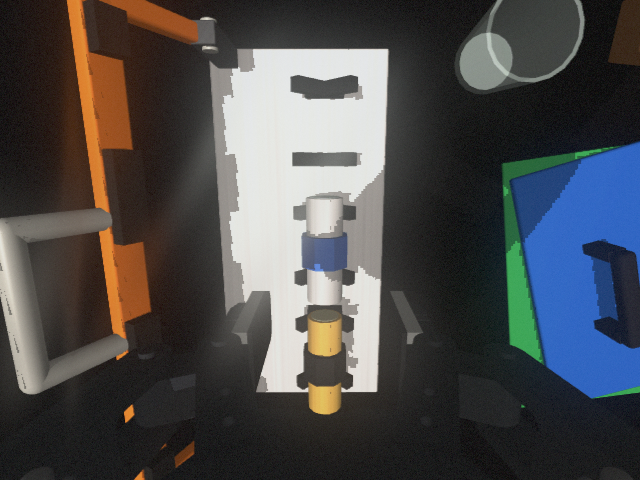

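Silver and brass are both seated (wrist px (324,250) and (325,360)). Now for red.

>>> jog_arm([
  {"hand": 0.47,"dp": [-0.006,0.05,0.01],"spin": -0.1},
  {"hand": 0.47,"dp": [-0.006,0.07,0],"spin": -0.13},
  {"hand": 0.47,"dp": [-0.006,0.07,0],"spin": -0.13},
  {"hand": 0.47,"dp": [-0.006,0.07,0],"spin": -0.13},
  {"hand": 0.47,"dp": [-0.006,0.07,0],"spin": -0.13},
  {"hand": 0.47,"dp": [-0.006,0.07,0],"spin": -0.13},
  {"hand": 0.47,"dp": [-0.006,0.07,0],"spin": -0.13},
  {"hand": 0.47,"dp": [-0.006,0.07,0],"spin": -0.13},
  {"hand": 0.47,"dp": [-0.006,0.07,0],"spin": -0.13},
  {"hand": 0.47,"dp": [-0.006,0.07,0],"spin": -0.13},
])

```text
time_s: 31.88
tcp_pos: [0.4684, 0.1191, 0.1716]
orientation: [0.548, 0.836, 0.013, -0.025]
contact_force: [0.2, -0.8, 0.0]
finger_gap: 0.531
```

>>> jog_arm([
  {"hand": 0.47,"dp": [-0.006,0.07,0],"spin": -0.13},
  {"hand": 0.47,"dp": [-0.006,0.07,0],"spin": -0.13},
  {"hand": 0.47,"dp": [-0.006,0.07,0],"spin": -0.07},
  {"hand": 0.47,"dp": [-0.006,0.06,0],"spin": 0},
  {"hand": 0.47,"dp": [-0.006,0.06,0],"spin": 0},
  {"hand": 0.47,"dp": [0,0,0],"spin": 0},
  {"hand": 0.47,"dp": [0,0,0],"spin": 0},
])

```text
time_s: 32.47
tcp_pos: [0.4463, 0.2981, 0.1649]
orientation: [0.656, 0.754, 0.013, -0.027]
contact_force: [-0.5, -0.9, 0.2]
finger_gap: 0.528
```

```bash
python3 - <<'E'
from h import *
print(st(),tilt(state()))
E
```

```text
(32.47, array([0.4463, 0.2981, 0.1649]), array([ 0.656,  0.754,  0.013, -0.027]), array([-0.5, -0.9,  0.2]), 0.528) (array([-0.023,  0.055, -0.998]), 1.708)
```

>>> jog_arm([
  {"hand": 0.47,"dp": [0.014,-0.012,0],"spin": 0.07},
  {"hand": 0.47,"dp": [0.002,0,-0.03],"spin": 0},
  {"hand": 0.47,"dp": [0,0,-0.05],"spin": 0},
  {"hand": 0.47,"dp": [0,0,-0.05],"spin": 0},
  {"hand": 0.47,"dp": [0,0,-0.02],"spin": 0},
  {"hand": 0.47,"dp": [0,0,0],"spin": 0},
  {"hand": 0.47,"dp": [0,0,0],"spin": 0},
])

```text
time_s: 33.05
tcp_pos: [0.4541, 0.2867, 0.0838]
orientation: [0.636, 0.771, 0.011, -0.028]
contact_force: [0.7, -0.2, 0.5]
finger_gap: 0.534
```

```bash
python3 - <<'E'
from h import *
print(st(),tilt(state()))
s,im,d=snap('wrist','w15.png');P=cloud('wrist',s,d)
for t in ['tube_red']:
    f=finder.cut_out(t,'wrist')
    for g in f[:2]:
        m=g['pixels']&(d>0);Q=P[m];Q=Q[(Q[:,2]>.02)&(Q[:,2]<.05)]
        if len(Q): print(t,round(g['p'],2),len(Q),rect(Q),np.percentile(Q[:,2],97).round(4))
E
```

```text
(33.05, array([0.4541, 0.2867, 0.0838]), array([ 0.636,  0.771,  0.011, -0.028]), array([ 0.7, -0.2,  0.5]), 0.534) (array([-0.029,  0.052, -0.998]), 1.762)
tube_red 0.46 7405 (array([498.4, 384.4]), array([40.7, 66.7]), 1.7804) 0.0319
```

View pics/w15.png

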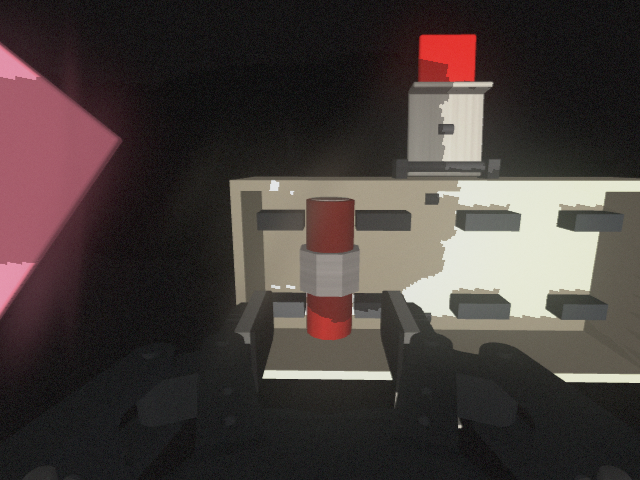

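The red collar (px (330,270)) is between the jaws. The finder's "red" hit was the clip tab, so I'm ignoring it.

>>> jog_arm([
  {"hand": 0.47,"dp": [0.001,0.006,-0.02],"spin": 0},
  {"hand": 0.47,"dp": [-0.001,0,-0.04],"spin": 0},
  {"hand": 0.47,"dp": [-0.001,0,-0.04],"spin": 0},
  {"hand": 0.47,"dp": [-0.001,0,-0.02],"spin": 0},
  {"hand": 0.47,"dp": [0,0,0],"spin": 0},
  {"hand": 0.47,"dp": [0,0,0],"spin": 0},
])

```text
time_s: 33.65
tcp_pos: [0.4562, 0.2913, 0.0253]
orientation: [0.636, 0.771, 0.016, -0.025]
contact_force: [-0.1, -0.2, 1.7]
finger_gap: 0.529
```

>>> jog_arm([
  {"hand": 0.47,"dp": [-0.006,-0.002,-0.012],"spin": 0},
  {"hand": 0.47,"dp": [-0.001,0,-0.012],"spin": 0},
  {"hand": 0.47,"dp": [0,0,-0.006],"spin": 0},
  {"hand": 0.47,"dp": [0,0,0],"spin": 0},
  {"hand": 0.47,"dp": [0,0,0],"spin": 0},
])

```text
time_s: 34.07
tcp_pos: [0.4546, 0.2912, 0.0132]
orientation: [0.636, 0.771, 0.019, -0.023]
contact_force: [-0.5, -0.0, -0.4]
finger_gap: 0.531
```

>>> jog_arm([
  {"hand": 0.47,"dp": [-0.002,0,-0.004],"spin": 0},
  {"hand": 1,"dp": [0,0,0],"spin": 0},
  {"hand": 1,"dp": [0,0,0],"spin": 0},
  {"hand": 1,"dp": [0,0,0],"spin": 0},
  {"hand": 1,"dp": [0,0,0],"spin": 0},
])

```text
time_s: 34.48
tcp_pos: [0.4548, 0.2914, 0.0128]
orientation: [0.636, 0.771, 0.02, -0.022]
contact_force: [-0.3, -1.0, 2.2]
finger_gap: 0.38
```

>>> jog_arm([
  {"hand": 1,"dp": [0,0,0.03],"spin": 0},
  {"hand": 1,"dp": [0,0,0.06],"spin": 0},
  {"hand": 1,"dp": [0,0,0.07],"spin": 0},
  {"hand": 1,"dp": [0,0,0.07],"spin": 0},
  {"hand": 1,"dp": [0,0,0.06],"spin": 0},
  {"hand": 1,"dp": [0,-0.03,0.04],"spin": 0},
  {"hand": 1,"dp": [0,-0.06,0],"spin": 0.1},
  {"hand": 1,"dp": [0,-0.07,0],"spin": 0.13},
  {"hand": 1,"dp": [0,-0.07,0],"spin": 0.13},
  {"hand": 1,"dp": [0,-0.07,0],"spin": 0.13},
])

```text
time_s: 35.32
tcp_pos: [0.449, 0.14, 0.1808]
orientation: [0.467, 0.884, 0.012, -0.027]
contact_force: [0.8, -0.2, -1.9]
finger_gap: 0.381
```

>>> jog_arm([
  {"hand": 1,"dp": [-0.006,-0.07,0],"spin": 0.13},
  {"hand": 1,"dp": [-0.006,-0.07,0],"spin": 0.13},
  {"hand": 1,"dp": [-0.006,-0.07,0],"spin": 0.13},
  {"hand": 1,"dp": [-0.006,-0.07,0],"spin": 0.13},
  {"hand": 1,"dp": [-0.006,-0.07,0],"spin": 0.13},
  {"hand": 1,"dp": [-0.006,-0.07,0],"spin": 0.13},
  {"hand": 1,"dp": [-0.006,-0.07,0],"spin": 0.13},
  {"hand": 1,"dp": [-0.006,-0.07,0],"spin": 0.13},
  {"hand": 1,"dp": [-0.006,-0.06,0],"spin": 0},
  {"hand": 1,"dp": [0,0,0],"spin": 0},
])

```text
time_s: 36.15
tcp_pos: [0.4155, -0.1885, 0.177]
orientation: [0.055, 0.998, -0.0, -0.032]
contact_force: [0.5, 0.7, -2.5]
finger_gap: 0.384
```

```bash
python3 - <<'E'
from h import *
print(st(),tilt(state()))
E
```

```text
(36.15, array([ 0.4155, -0.1885,  0.177 ]), array([ 0.055,  0.998, -0.   , -0.032]), array([ 0.5,  0.7, -2.5]), 0.384) (array([-0.064,  0.003, -0.998]), 3.031)
```

>>> jog_arm([
  {"hand": 1,"dp": [-0.002,-0.04,0],"spin": 0},
  {"hand": 1,"dp": [0,-0.028,0],"spin": 0.006},
  {"hand": 1,"dp": [0,-0.004,-0.03],"spin": 0},
  {"hand": 1,"dp": [0,0,-0.06],"spin": 0},
  {"hand": 1,"dp": [0,0,-0.06],"spin": 0},
  {"hand": 1,"dp": [0,0,-0.03],"spin": 0},
  {"hand": 1,"dp": [0,0,0],"spin": 0},
  {"hand": 1,"dp": [0,0,0],"spin": 0},
])

```text
time_s: 36.82
tcp_pos: [0.413, -0.2254, 0.0813]
orientation: [0.055, 0.998, 0.001, -0.033]
contact_force: [0.4, -0.6, -0.4]
finger_gap: 0.378
```

```bash
python3 - <<'E'
from h import *
print(st(),tilt(state()))
snap('wrist','w16.png')
E
```

```text
(36.82, array([ 0.413 , -0.2254,  0.0813]), array([ 0.055,  0.998,  0.001, -0.033]), array([ 0.4, -0.6, -0.4]), 0.378) (array([-0.066,  0.006, -0.998]), 3.031)
```

View pics/w16.png

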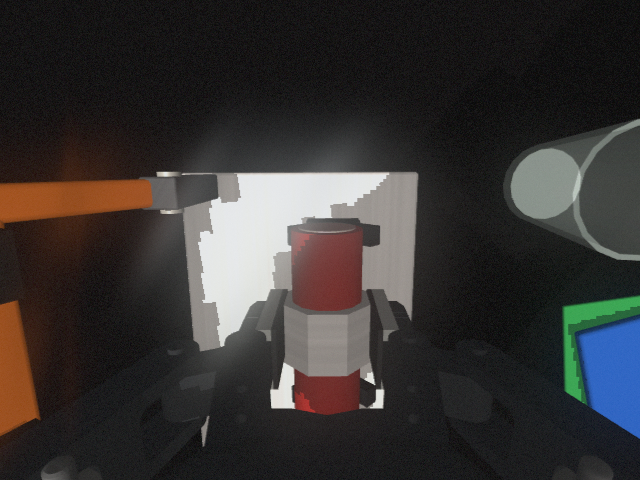

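Red is above the near station and slightly to -y of the vee (tube column 327, support column 334), so I'll shift +4 mm.

>>> jog_arm([
  {"hand": 1,"dp": [0,0.009,0],"spin": 0.006},
  {"hand": 1,"dp": [0,0.001,-0.02],"spin": 0},
  {"hand": 1,"dp": [-0.001,0,-0.03],"spin": 0},
  {"hand": 1,"dp": [-0.001,0,-0.02],"spin": 0},
  {"hand": 1,"dp": [0,0,0],"spin": 0},
  {"hand": 1,"dp": [0,0,0],"spin": 0},
])

```text
time_s: 37.37
tcp_pos: [0.4145, -0.2205, 0.0488]
orientation: [0.052, 0.998, -0.002, -0.029]
contact_force: [-0.2, -0.2, -2.3]
finger_gap: 0.38
```

>>> jog_arm([
  {"hand": 1,"dp": [0,-0.001,-0.01],"spin": 0},
  {"hand": 1,"dp": [-0.001,0,-0.008],"spin": 0},
  {"hand": 1,"dp": [0,0,-0.004],"spin": 0},
  {"hand": 1,"dp": [0,0,0],"spin": 0},
])

```text
time_s: 37.7
tcp_pos: [0.4151, -0.222, 0.039]
orientation: [0.052, 0.998, -0.004, -0.027]
contact_force: [1.1, -0.7, -1.8]
finger_gap: 0.381
```

>>> jog_arm([
  {"hand": 1,"dp": [0,0.001,-0.004],"spin": 0},
  {"hand": 0.45,"dp": [0,0,0],"spin": 0},
  {"hand": 0.45,"dp": [0,0,0],"spin": 0},
  {"hand": 0.45,"dp": [0,0,0],"spin": 0},
  {"hand": 0.45,"dp": [0,0,0.03],"spin": 0},
  {"hand": 0.45,"dp": [0,0,0.06],"spin": 0},
  {"hand": 0.45,"dp": [0,0,0.07],"spin": 0},
  {"hand": 0.45,"dp": [0,0,0.07],"spin": 0},
  {"hand": 0.45,"dp": [0,0,0.07],"spin": 0},
  {"hand": 0.45,"dp": [0,0,0.03],"spin": 0},
])

```text
time_s: 38.53
tcp_pos: [0.4133, -0.22, 0.2078]
orientation: [0.052, 0.998, -0.002, -0.029]
contact_force: [0.2, -1.7, 0.5]
finger_gap: 0.546
```

```bash
python3 - <<'E'
from h import *
print(st(),tilt(state()),np.round(state()['joint_positions'],2))
s,im,d=snap('wrist','w17.png');P=cloud('wrist',s,d)
s,im,d=snap('scene');cv2.imwrite('pics/s17.png',cv2.resize(im[70:350,130:430],None,fx=2,fy=2))
s,im,d=snap('top');P=cloud('top',s,d);cv2.imwrite('pics/t17.png',cv2.resize(im[150:320,300:520],None,fx=3,fy=3))
c=np.array([.5061,-.23105]);a=-.1055;R=np.array([[np.cos(a),np.sin(a)],[-np.sin(a),np.cos(a)]])
for t in ['tube_brass','tube_silver','tube_red']:
    for g in finder.cut_out(t,'top')[:2]:
        m=g['pixels']&(d>0);Q=P[m];Q=Q[Q[:,2]>.03]
        if len(Q)>20:
            rr=rect(Q);print(t,round(g['p'],2),rr,(R@(rr[0]/1000-c)).round(4),np.percentile(Q[:,2],97).round(4))
for g in finder.search_frame('bar_handle','top')[:2]: print(g)
E
```

```text
(38.53, array([ 0.4133, -0.22  ,  0.2078]), array([ 0.052,  0.998, -0.002, -0.029]), array([ 0.2, -1.7,  0.5]), 0.546) (array([-0.059, -0.001, -0.998]), 3.038) [-0.72  0.24  1.66 -0.04  1.29 -2.17]
tube_brass 0.78 (array([ 599.8, -239.7]), array([35. , 79.3]), 3.0234) [0.0941 0.0013] 0.0666
tube_brass 0.67 (array([529.1, 224.4]), array([35.2, 46.4]), 1.8003) [-0.0251  0.4553] 0.0386
tube_silver 0.53 (array([ 507.1, -230.2]), array([33.9, 80. ]), 3.0247) [0.0009 0.001 ] 0.0679
tube_red 0.69 (array([ 443.2, -199.3]), array([62. , 56.5]), 0.9395) [-0.0659  0.0249] 0.1311
{'xyz': [0.5475, -0.3475, 0.1342], 'p': 0.83}
```

View pics/s17.png

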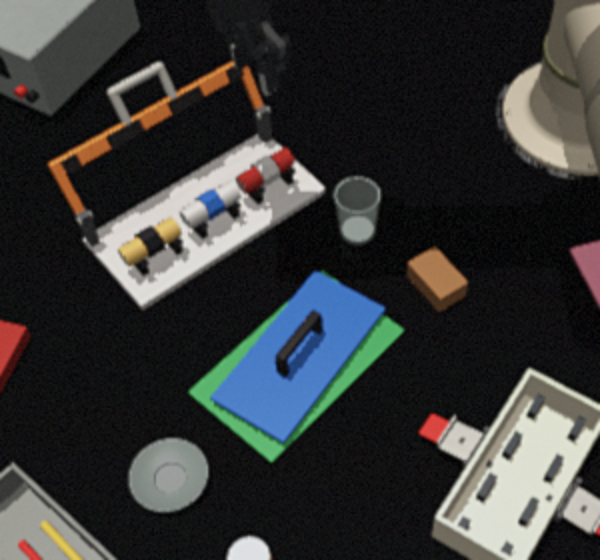

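View pics/t17.png

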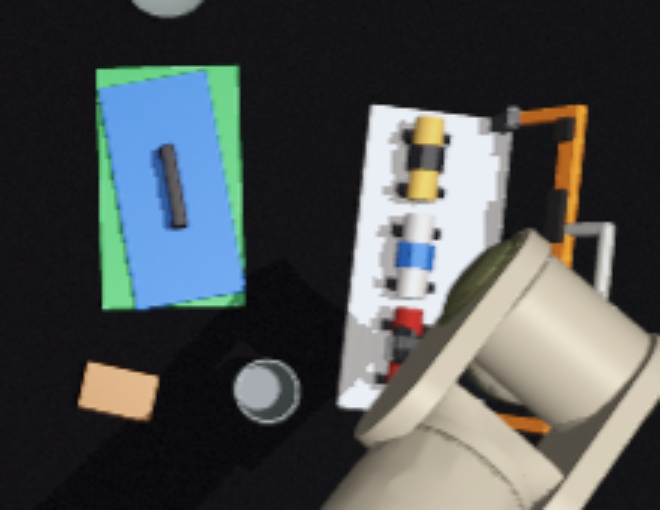

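View pics/w17.png

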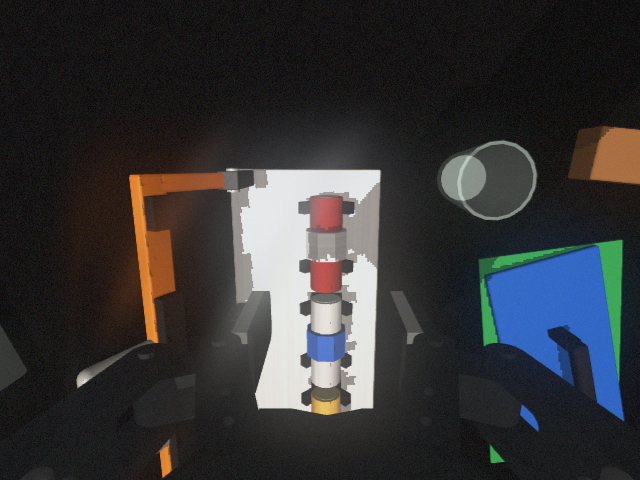

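The three tubes lie seated in the vee (wrist px red (325,240), silver (325,340), brass (325,402)), the case is empty and the lid is on the mat. Next is the bar: I'll go up, close the fingers and get behind its handle.

>>> jog_arm([
  {"hand": 1,"dp": [0,0,0.06],"spin": 0},
  {"hand": 1,"dp": [0.01,0,0.06],"spin": 0},
  {"hand": 1,"dp": [0.02,-0.04,0.01],"spin": 0},
  {"hand": 1,"dp": [0.025,-0.06,0],"spin": 0},
  {"hand": 1,"dp": [0.025,-0.06,0],"spin": 0},
  {"hand": 1,"dp": [0.025,-0.06,0],"spin": 0},
  {"hand": 1,"dp": [0.025,-0.06,0],"spin": 0},
  {"hand": 1,"dp": [0.025,-0.06,0],"spin": 0},
  {"hand": 1,"dp": [0,-0.03,0],"spin": 0},
  {"hand": 1,"dp": [0,0,0],"spin": 0},
])

```text
time_s: 39.72
tcp_pos: [0.4899, -0.4098, 0.2571]
orientation: [0.05, 0.998, 0.008, -0.04]
contact_force: [0.3, 0.8, 0.0]
finger_gap: -0.002
```

```bash
python3 - <<'E'
from h import *
print(st(),tilt(state()),np.round(state()['joint_positions'],2))
s,im,d=snap('scene');cv2.imwrite('pics/s18.png',cv2.resize(im[50:250,80:380],None,fx=2.5,fy=2.5))
m=(cv2.cvtColor(im,cv2.COLOR_BGR2HSV)[...,1]<60)
P=cloud('scene',s,d)
for g in finder.search_frame('bar_handle','scene')[:2]: print(g)
E
```

```text
(39.72, array([ 0.4899, -0.4098,  0.2571]), array([ 0.05 ,  0.998,  0.008, -0.04 ]), array([0.3, 0.8, 0. ]), -0.002) (array([-0.08 ,  0.02 , -0.997]), 3.041) [-0.86  0.61  0.99 -0.05  1.61 -2.33]
{'xyz': [0.5006, -0.338, 0.1292], 'p': 0.7}
```

View pics/s18.png

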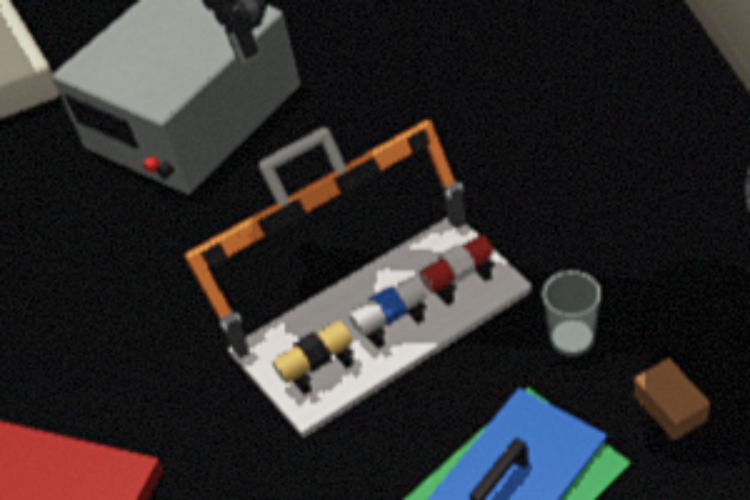

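The bar is still leaned back, with its handle at px (300,160) and the hand clear behind it. I'll descend, then push +y.

>>> jog_arm([
  {"hand": 1,"dp": [0,0,-0.04],"spin": 0},
  {"hand": 1,"dp": [0,0,-0.06],"spin": 0},
  {"hand": 1,"dp": [0,0,-0.06],"spin": 0},
  {"hand": 1,"dp": [0,0,-0.03],"spin": 0},
  {"hand": 1,"dp": [0,0,0],"spin": 0},
  {"hand": 1,"dp": [0,0,0],"spin": 0},
])

```text
time_s: 40.32
tcp_pos: [0.4903, -0.3995, 0.1612]
orientation: [0.047, 0.998, 0.008, -0.04]
contact_force: [0.5, 0.3, 0.1]
finger_gap: -0.001
```

>>> jog_arm([
  {"hand": 1,"dp": [0.002,0.02,0],"spin": 0},
  {"hand": 1,"dp": [0.002,0.025,0],"spin": 0},
  {"hand": 1,"dp": [0.002,0.025,0],"spin": 0},
  {"hand": 1,"dp": [0.002,0.025,0],"spin": 0},
  {"hand": 1,"dp": [0.002,0.025,0],"spin": 0},
  {"hand": 1,"dp": [0.002,0.025,0],"spin": 0},
  {"hand": 1,"dp": [0.002,0.025,0],"spin": 0},
])

```text
time_s: 40.9
tcp_pos: [0.4992, -0.3202, 0.1836]
orientation: [0.049, 0.998, -0.012, -0.028]
contact_force: [0.5, -1.3, -0.4]
finger_gap: -0.001
```

```bash
python3 - <<'E'
from h import *
print(st(),tilt(state()))
s,im,d=snap('scene');cv2.imwrite('pics/s19.png',cv2.resize(im[50:250,80:380],None,fx=2.5,fy=2.5))
E
```

```text
(40.9, array([ 0.4992, -0.3202,  0.1836]), array([ 0.049,  0.998, -0.012, -0.028]), array([ 0.5, -1.3, -0.4]), -0.001) (array([-0.058, -0.022, -0.998]), 3.042)
```

View pics/s19.png

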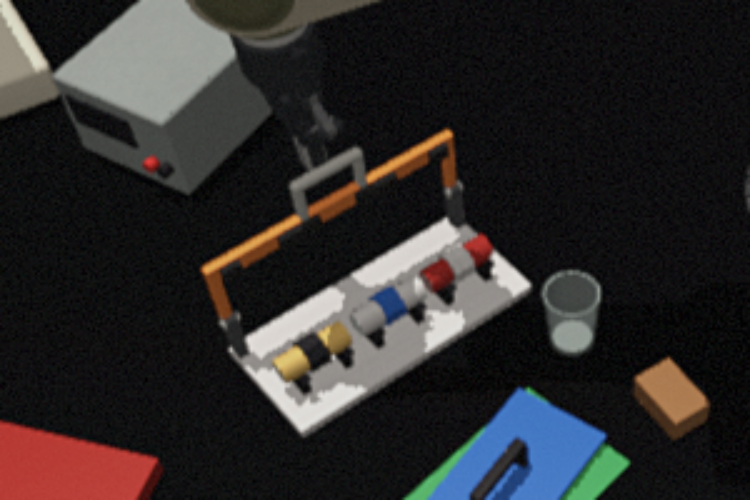

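The bar is being pushed and is about upright, but the fingertip crept up to 0.184. I'll lower it while pushing on.

>>> jog_arm([
  {"hand": 1,"dp": [0.001,0.004,-0.02],"spin": 0},
  {"hand": 1,"dp": [0.001,0.01,-0.02],"spin": 0},
  {"hand": 1,"dp": [0.002,0.02,-0.014],"spin": 0},
  {"hand": 1,"dp": [0.002,0.022,-0.01],"spin": 0},
  {"hand": 1,"dp": [0.002,0.022,-0.01],"spin": 0},
])

```text
time_s: 41.37
tcp_pos: [0.5042, -0.2754, 0.1432]
orientation: [0.049, 0.998, -0.011, -0.028]
contact_force: [-0.4, -2.4, 4.3]
finger_gap: 0.005
```

```bash
python3 - <<'E'
from h import *
print(st(),tilt(state()))
s,im,d=snap('scene');cv2.imwrite('pics/s20.png',cv2.resize(im[50:250,80:380],None,fx=2.5,fy=2.5))
E
```

```text
(41.37, array([ 0.5042, -0.2754,  0.1432]), array([ 0.049,  0.998, -0.011, -0.028]), array([-0.4, -2.4,  4.3]), 0.005) (array([-0.057, -0.02 , -0.998]), 3.043)
```

View pics/s20.png

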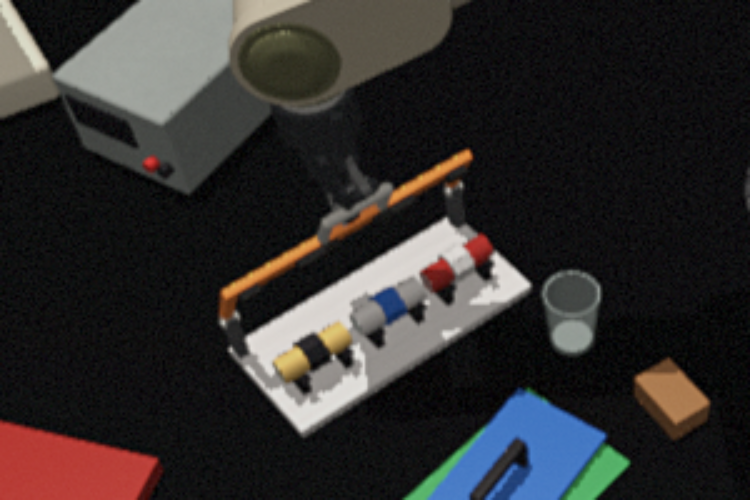

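The bar is past upright and sinking. I'll back the hand off up and behind.

>>> jog_arm([
  {"hand": 1,"dp": [0,-0.02,0.02],"spin": 0},
  {"hand": 1,"dp": [0,-0.02,0.05],"spin": 0},
  {"hand": 1,"dp": [0,-0.01,0.06],"spin": 0},
  {"hand": 1,"dp": [0,0,0.06],"spin": 0},
  {"hand": 1,"dp": [0,0,0.03],"spin": 0},
  {"hand": 1,"dp": [0,0,0],"spin": 0},
])

```text
time_s: 41.92
tcp_pos: [0.5027, -0.2983, 0.2571]
orientation: [0.047, 0.998, -0.008, -0.031]
contact_force: [-0.1, -0.1, 0.4]
finger_gap: -0.006
```

```bash
python3 - <<'E'
from h import *
print(st(),tilt(state()))
s,im,d=snap('scene');cv2.imwrite('pics/s21.png',cv2.resize(im[50:250,80:380],None,fx=2.5,fy=2.5))
E
```

```text
(41.92, array([ 0.5027, -0.2983,  0.2571]), array([ 0.047,  0.998, -0.008, -0.031]), array([-0.1, -0.1,  0.4]), -0.006) (array([-0.063, -0.014, -0.998]), 3.047)
```

View pics/s21.png

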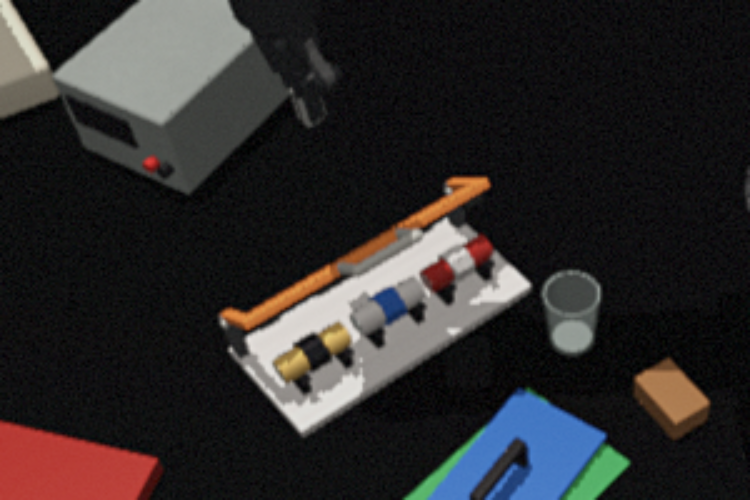

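The bar is sinking onto the tubes. Moving on toward the lid.

>>> jog_arm([
  {"hand": 0.6,"dp": [0.01,0.04,0],"spin": 0.04},
  {"hand": 0.3,"dp": [0.016,0.06,0],"spin": 0.04},
  {"hand": 0.3,"dp": [0.016,0.06,0],"spin": 0.04},
  {"hand": 0.3,"dp": [0.016,0.06,0],"spin": 0.04},
  {"hand": 0.3,"dp": [0.016,0.06,0],"spin": 0.04},
  {"hand": 0.3,"dp": [0.016,0.06,0],"spin": 0.04},
  {"hand": 0.3,"dp": [0.016,0.06,0],"spin": 0.04},
  {"hand": 0.3,"dp": [0.016,0.06,0],"spin": 0.04},
  {"hand": 0.3,"dp": [0.016,0.06,0],"spin": 0.04},
  {"hand": 0.3,"dp": [0.016,0.06,0],"spin": 0},
])

```text
time_s: 42.8
tcp_pos: [0.5758, -0.0021, 0.2414]
orientation: [-0.096, 0.995, -0.009, -0.04]
contact_force: [0.0, 0.2, -1.1]
finger_gap: 0.698
```

```bash
python3 - <<'E'
from h import *
print(st(),tilt(state()))
s,im,d=snap('wrist','w22.png');P=cloud('wrist',s,d)
hsv=cv2.cvtColor(im,cv2.COLOR_BGR2HSV)
m=(cv2.inRange(hsv,(100,80,60),(125,255,255))>0)&(d>0)&(abs(P[...,2]-.018)<.01)
n,l,stt,_=cv2.connectedComponentsWithStats(m.astype(np.uint8));k=1+np.argmax(stt[1:,4]);Q=P[l==k];print(rect(Q),np.median(Q[:,2]))
m=(P[...,2]>.04)&(P[...,2]<.065)&(np.hypot(P[...,0]-.575,P[...,1])<.08)&(d>0)
n,l,stt,_=cv2.connectedComponentsWithStats(m.astype(np.uint8));k=1+np.argmax(stt[1:,4]);Q=P[l==k];print('handle',rect(Q),np.median(Q[:,2]))
s,im,d=snap('scene');cv2.imwrite('pics/s22.png',cv2.resize(im[50:350,80:480],None,fx=2,fy=2))
s,im,d=snap('top');P=cloud('top',s,d);hsv=cv2.cvtColor(im,cv2.COLOR_BGR2HSV)
m=(cv2.inRange(hsv,(100,80,60),(125,255,255))>0)&(d>0)&(abs(P[...,2]-.018)<.01)
n,l,stt,_=cv2.connectedComponentsWithStats(m.astype(np.uint8));k=1+np.argmax(stt[1:,4]);Q=P[l==k];print(rect(Q),np.median(Q[:,2]))
E
```

```text
(42.8, array([ 0.5758, -0.0021,  0.2414]), array([-0.096,  0.995, -0.009, -0.04 ]), array([ 0. ,  0.2, -1.1]), 0.698) (array([-0.078, -0.025, -0.997]), -2.95)
(array([ 5.714e+02, -3.000e-01]), array([221.4, 108.1]), 0.1903) 0.017260163544152246
handle (array([ 5.711e+02, -5.000e-01]), array([79.2, 13.8]), 0.1902) 0.056973728834189885
(array([584.5, -29.3]), array([26.8, 44.5]), 1.5859) 0.018001947470174584
```

View pics/s22.png

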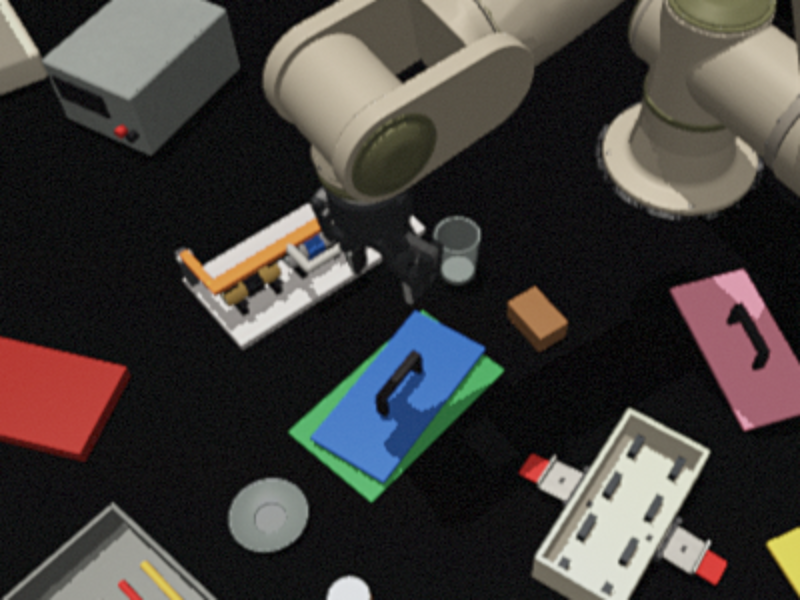

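View pics/w22.png

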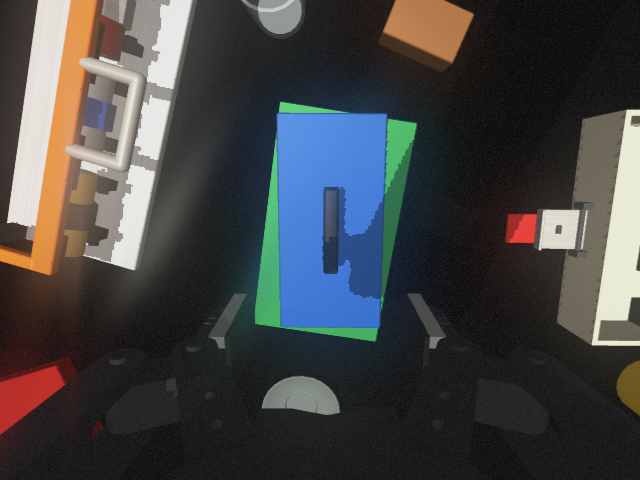

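The bar looks shut. The lid sits flat at (0.5713, -0.0004) with yaw 0.190 and the handle at wrist px (330,230). The jaws are already aligned, so I'll go down.

>>> jog_arm([
  {"hand": 0.3,"dp": [-0.01,0,-0.05],"spin": 0},
  {"hand": 0.3,"dp": [-0.003,0,-0.07],"spin": 0},
  {"hand": 0.3,"dp": [0,0,-0.07],"spin": 0},
  {"hand": 0.3,"dp": [0,0,-0.07],"spin": 0},
  {"hand": 0.3,"dp": [0,0,-0.05],"spin": 0},
  {"hand": 0.3,"dp": [0,0,0],"spin": 0},
  {"hand": 0.3,"dp": [0,0,0],"spin": 0},
])

```text
time_s: 43.53
tcp_pos: [0.5653, -0.009, 0.077]
orientation: [-0.093, 0.995, -0.009, -0.042]
contact_force: [-0.2, -0.4, 1.0]
finger_gap: 0.7
```

```bash
python3 - <<'E'
from h import *
print(st(),tilt(state()))
E
```

```text
(43.53, array([ 0.5653, -0.009 ,  0.077 ]), array([-0.093,  0.995, -0.009, -0.042]), array([-0.2, -0.4,  1. ]), 0.7) (array([-0.082, -0.026, -0.996]), -2.955)
```

>>> jog_arm([
  {"hand": 0.3,"dp": [0.009,0.016,0],"spin": 0},
  {"hand": 0.3,"dp": [0,0,-0.03],"spin": 0},
  {"hand": 0.3,"dp": [0,0,-0.04],"spin": 0},
  {"hand": 0.3,"dp": [0,0,-0.014],"spin": 0},
  {"hand": 0.3,"dp": [0,0,0],"spin": 0},
  {"hand": 0.3,"dp": [0,0,0],"spin": 0},
])

```text
time_s: 44.03
tcp_pos: [0.5758, -0.002, 0.0431]
orientation: [-0.092, 0.995, -0.011, -0.035]
contact_force: [0.2, -0.1, 0.2]
finger_gap: 0.704
```

>>> jog_arm([
  {"hand": 0.3,"dp": [-0.011,0.002,-0.008],"spin": 0},
  {"hand": 0.3,"dp": [0,0,-0.008],"spin": 0},
  {"hand": 0.3,"dp": [0,0,0],"spin": 0},
  {"hand": 0.3,"dp": [0,0,0],"spin": 0},
])

```text
time_s: 44.37
tcp_pos: [0.5716, -0.001, 0.0383]
orientation: [-0.092, 0.995, -0.012, -0.033]
contact_force: [0.2, 0.3, -0.1]
finger_gap: 0.694
```

```bash
python3 - <<'E'
from h import *
print(st(),tilt(state()))
snap('wrist','w23.png')
s,im,d=snap('scene');cv2.imwrite('pics/s23.png',cv2.resize(im[100:300,140:340],None,fx=3,fy=3))
E
```

```text
(44.37, array([ 0.5716, -0.001 ,  0.0383]), array([-0.092,  0.995, -0.012, -0.033]), array([ 0.2,  0.3, -0.1]), 0.694) (array([-0.063, -0.03 , -0.998]), -2.958)
```

View pics/w23.png

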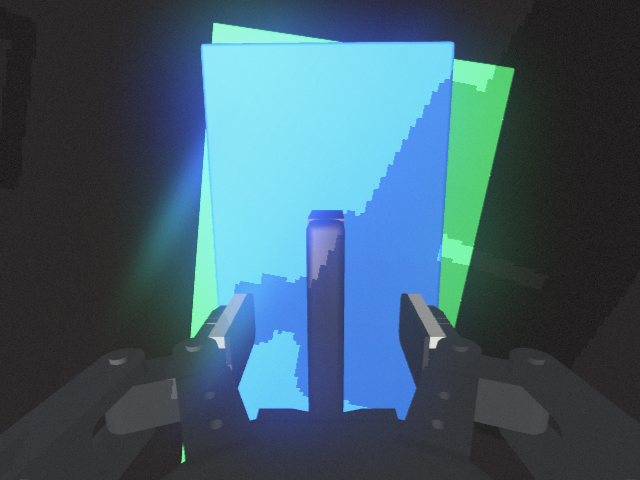

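View pics/s23.png

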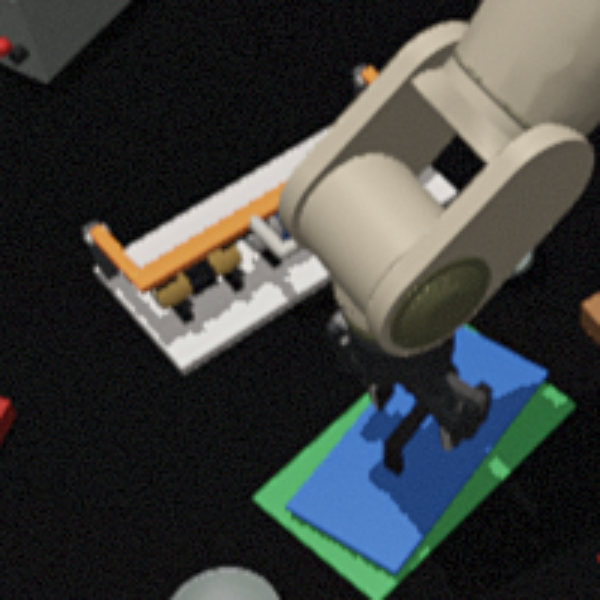

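The handle (px (326,310)) lies between the pads. I'll close on it and lift.

>>> jog_arm([
  {"hand": 0.3,"dp": [-0.003,0,-0.008],"spin": 0},
  {"hand": 1,"dp": [0,0,-0.002],"spin": 0},
  {"hand": 1,"dp": [0,0,0],"spin": 0},
  {"hand": 1,"dp": [0,0,0],"spin": 0},
  {"hand": 1,"dp": [0,0,0],"spin": 0},
  {"hand": 1,"dp": [0,0,0],"spin": 0},
  {"hand": 1,"dp": [0,0,0],"spin": 0},
  {"hand": 1,"dp": [0,0,0],"spin": 0},
])

```text
time_s: 45.13
tcp_pos: [0.5702, -0.0012, 0.0329]
orientation: [-0.092, 0.995, -0.012, -0.032]
contact_force: [-0.4, -0.5, -1.0]
finger_gap: 0.154
```

```bash
python3 - <<'E'
from h import *
print(st(),tilt(state()))
E
```

```text
(45.13, array([ 0.5702, -0.0012,  0.0329]), array([-0.092,  0.995, -0.012, -0.032]), array([-0.4, -0.5, -1. ]), 0.154) (array([-0.062, -0.03 , -0.998]), -2.958)
```

>>> jog_arm([
  {"hand": 1,"dp": [0,0,0.02],"spin": 0},
  {"hand": 1,"dp": [0,0,0.04],"spin": 0},
  {"hand": 1,"dp": [0,0,0.06],"spin": 0},
  {"hand": 1,"dp": [0,0,0.06],"spin": 0},
  {"hand": 1,"dp": [0,0,0.06],"spin": 0},
  {"hand": 1,"dp": [0,0,0.05],"spin": 0},
  {"hand": 1,"dp": [0,0,0.02],"spin": 0},
  {"hand": 1,"dp": [0,0,0],"spin": 0},
])

```text
time_s: 45.8
tcp_pos: [0.5657, -0.0002, 0.1956]
orientation: [-0.092, 0.995, -0.011, -0.036]
contact_force: [-0.4, -0.2, -3.4]
finger_gap: 0.148
```

```bash
python3 - <<'E'
from h import *
print(st(),tilt(state()))
E
```

```text
(45.8, array([ 5.657e-01, -2.000e-04,  1.956e-01]), array([-0.092,  0.995, -0.011, -0.036]), array([-0.4, -0.2, -3.4]), 0.148) (array([-0.07 , -0.028, -0.997]), -2.958)
```

>>> jog_arm([
  {"hand": 1,"dp": [-0.006,0.03,0],"spin": 0},
  {"hand": 1,"dp": [-0.01,0.05,0],"spin": 0},
  {"hand": 1,"dp": [-0.01,0.06,0],"spin": 0},
  {"hand": 1,"dp": [-0.01,0.06,0],"spin": 0},
  {"hand": 1,"dp": [-0.01,0.06,0],"spin": 0},
  {"hand": 1,"dp": [-0.01,0.06,0],"spin": 0},
  {"hand": 1,"dp": [-0.01,0.06,0],"spin": 0},
  {"hand": 1,"dp": [-0.01,0.06,0],"spin": 0},
  {"hand": 1,"dp": [-0.01,0.06,0],"spin": 0},
  {"hand": 1,"dp": [-0.01,0.06,0],"spin": 0},
])

```text
time_s: 46.63
tcp_pos: [0.5109, 0.2855, 0.1887]
orientation: [-0.087, 0.995, -0.012, -0.043]
contact_force: [0.1, -0.8, -2.3]
finger_gap: 0.155
```

>>> jog_arm([
  {"hand": 1,"dp": [-0.006,0.04,0],"spin": 0},
  {"hand": 1,"dp": [0,0.01,0],"spin": 0},
  {"hand": 1,"dp": [0,0,0],"spin": 0},
  {"hand": 1,"dp": [0,0,0],"spin": 0},
])

```text
time_s: 46.97
tcp_pos: [0.5038, 0.3163, 0.1846]
orientation: [-0.09, 0.995, -0.012, -0.046]
contact_force: [0.1, -0.4, -3.2]
finger_gap: 0.149
```

```bash
cat >> h.py <<'E'
def lidpose(P,d,im,z0,dz=.02,c=(.515,.3)):
    hsv=cv2.cvtColor(im,cv2.COLOR_BGR2HSV)
    m=(cv2.inRange(hsv,(98,80,50),(128,255,255))>0)&(d>0)&(abs(P[...,2]-z0)<dz)&(np.hypot(P[...,0]-c[0],P[...,1]-c[1])<.2)
    n,l,stt,_=cv2.connectedComponentsWithStats(m.astype(np.uint8));k=1+np.argmax(stt[1:,4]);Q=P[l==k]
    A=np.c_[Q[:,:2]-np.array(c),np.ones(len(Q))];co=np.linalg.lstsq(A,Q[:,2],rcond=None)[0]
    return rect(Q),co.round(4),len(Q)
E
python3 - <<'E'
from h import *
print(st(),tilt(state()))
s,im,d=snap('wrist','w24.png');P=cloud('wrist',s,d)
print(lidpose(P,d,im,s['tcp_pos'][2]-.022+.007))
s,im,d=snap('top');P=cloud('top',s,d);print(lidpose(P,d,im,s['tcp_pos'][2]-.022+.007))
E
```

```text
(46.97, array([0.5038, 0.3163, 0.1846]), array([-0.09 ,  0.995, -0.012, -0.046]), array([ 0.1, -0.4, -3.2]), 0.149) (array([-0.09 , -0.033, -0.995]), -2.962)
((array([462.4, 309.2]), array([136.3, 109.2]), 0.1799), array([-0.0256, -0.0109,  0.1689]), 64607)
((array([511.6, 284. ]), array([221.5,  40.7]), 0.1824), array([-0.0247, -0.0144,  0.1697]), 838)
```

View pics/w24.png

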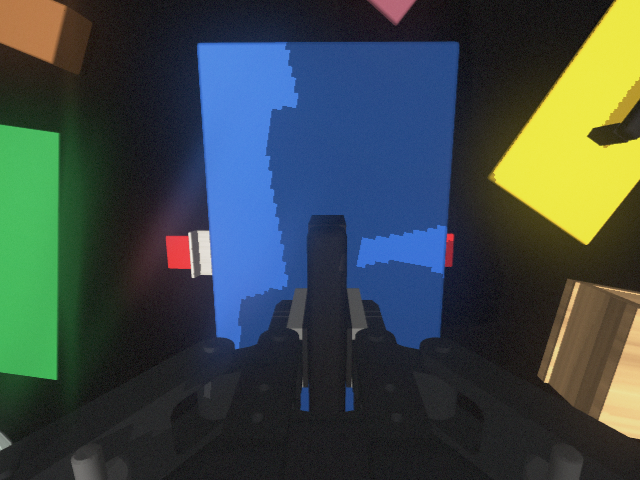

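The lid is held with yaw 0.181 and pitch 0.027, centred 17 mm beyond the case in y. I'll correct the position and lower part way.

>>> jog_arm([
  {"hand": 1,"dp": [0.011,-0.018,0],"spin": 0.013},
  {"hand": 1,"dp": [0.01,-0.016,-0.02],"spin": 0},
  {"hand": 1,"dp": [0.002,-0.004,-0.04],"spin": 0},
  {"hand": 1,"dp": [0,0,-0.04],"spin": 0},
  {"hand": 1,"dp": [0,0,-0.02],"spin": 0},
  {"hand": 1,"dp": [0,0,0],"spin": 0},
  {"hand": 1,"dp": [0,0,0],"spin": 0},
])

```text
time_s: 47.65
tcp_pos: [0.5187, 0.2881, 0.1212]
orientation: [-0.09, 0.995, -0.013, -0.046]
contact_force: [0.2, 0.2, -2.8]
finger_gap: 0.148
```

```bash
cat >> h.py <<'E'
def lidfull(P,d,im,z0):
    (c,sz,a),co,n=lidpose(P,d,im,z0); c=np.array(c); L=max(sz); u=np.array([np.cos(a),np.sin(a)])
    return c-u*L/2+111*u, a, sz, co
E
python3 - <<'E'
from h import *
print(st(),tilt(state()))
s,im,d=snap('wrist','w25.png');P=cloud('wrist',s,d)
print(lidfull(P,d,im,s['tcp_pos'][2]-.022+.007))
E
```

```text
(47.65, array([0.5187, 0.2881, 0.1212]), array([-0.09 ,  0.995, -0.013, -0.046]), array([ 0.2,  0.2, -2.8]), 0.148) (array([-0.089, -0.034, -0.995]), -2.963)
(array([519.1562531 , 288.67033738]), 0.1804, array([136.5, 108.7]), array([-0.0241, -0.0125,  0.1056]))
```

>>> jog_arm([
  {"hand": 1,"dp": [-0.008,0.022,0],"spin": 0.02},
  {"hand": 1,"dp": [0,0.002,-0.02],"spin": 0.006},
  {"hand": 1,"dp": [0,0,-0.02],"spin": 0},
  {"hand": 1,"dp": [0,0,-0.01],"spin": 0},
  {"hand": 1,"dp": [0,0,0],"spin": 0},
  {"hand": 1,"dp": [0,0,0],"spin": 0},
])

```text
time_s: 48.2
tcp_pos: [0.5152, 0.3021, 0.0964]
orientation: [-0.101, 0.994, -0.013, -0.043]
contact_force: [-0.4, 0.4, -2.8]
finger_gap: 0.153
```

```bash
python3 - <<'E'
from h import *
print(st(),tilt(state()))
s,im,d=snap('wrist','w25.png');P=cloud('wrist',s,d)
print(lidfull(P,d,im,s['tcp_pos'][2]-.022+.007))
E
```

```text
(48.2, array([0.5152, 0.3021, 0.0964]), array([-0.101,  0.994, -0.013, -0.043]), array([-0.4,  0.4, -2.8]), 0.153) (array([-0.083, -0.034, -0.996]), -2.939)
(array([515.63120782, 303.21547234]), 0.2077, array([136.5, 108.6]), array([-0.0191, -0.0117,  0.0809]))
```

>>> jog_arm([
  {"hand": 1,"dp": [-0.001,-0.006,0],"spin": -0.014},
  {"hand": 1,"dp": [0,0,0],"spin": 0},
  {"hand": 1,"dp": [0,0,0],"spin": 0},
])

```text
time_s: 48.5
tcp_pos: [0.515, 0.2987, 0.097]
orientation: [-0.095, 0.994, -0.012, -0.043]
contact_force: [0.8, -0.2, -2.7]
finger_gap: 0.155
```

```bash
python3 - <<'E'
from h import *
print(st(),tilt(state()))
s,im,d=snap('wrist','w26.png');P=cloud('wrist',s,d)
print(lidfull(P,d,im,s['tcp_pos'][2]-.022+.007))
s,im,d=snap('scene');cv2.imwrite('pics/s26.png',cv2.resize(im[200:400,300:500],None,fx=3,fy=3))
E
```

```text
(48.5, array([0.515 , 0.2987, 0.097 ]), array([-0.095,  0.994, -0.012, -0.043]), array([ 0.8, -0.2, -2.7]), 0.155) (array([-0.083, -0.033, -0.996]), -2.952)
(array([515.69936655, 299.5494446 ]), 0.1935, array([136.2, 108.7]), array([-0.0183, -0.0114,  0.0814]))
```

View pics/s26.png

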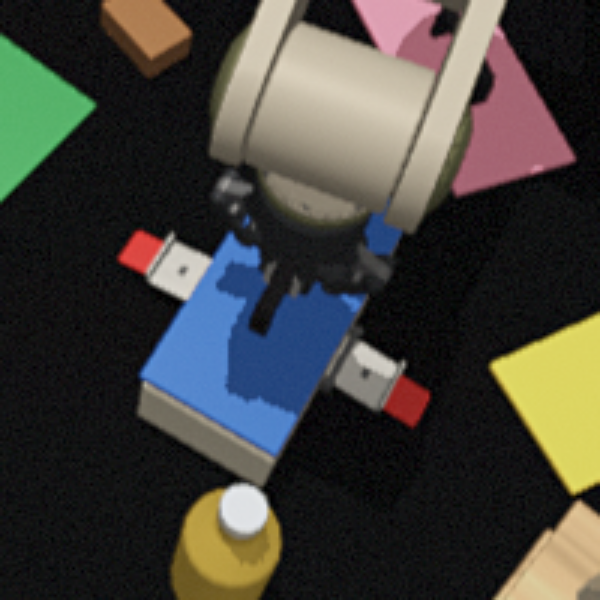

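The lid is within 1 mm and 0.003 rad of the case. Lowering.

>>> jog_arm([
  {"hand": 1,"dp": [-0.001,0,-0.012],"spin": 0},
  {"hand": 1,"dp": [-0.001,0,-0.012],"spin": 0},
  {"hand": 1,"dp": [0,0,-0.006],"spin": 0},
  {"hand": 1,"dp": [0,0,0],"spin": 0},
])

```text
time_s: 48.93
tcp_pos: [0.5139, 0.2987, 0.0806]
orientation: [-0.095, 0.994, -0.012, -0.043]
contact_force: [0.9, -0.3, -4.4]
finger_gap: 0.154
```

```bash
python3 - <<'E'
from h import *
print(st(),tilt(state()))
s,im,d=snap('wrist','w27.png');P=cloud('wrist',s,d)
print(lidfull(P,d,im,s['tcp_pos'][2]-.022+.007))
E
```

```text
(48.93, array([0.5139, 0.2987, 0.0806]), array([-0.095,  0.994, -0.012, -0.043]), array([ 0.9, -0.3, -4.4]), 0.154) (array([-0.083, -0.033, -0.996]), -2.952)
(array([514.73159778, 299.65431919]), 0.1953, array([135.9, 108.8]), array([-0.0178, -0.0115,  0.065 ]))
```

>>> jog_arm([
  {"hand": 1,"dp": [0,0,-0.005],"spin": 0},
  {"hand": 1,"dp": [0,0,-0.003],"spin": 0},
  {"hand": 1,"dp": [0,0,0],"spin": 0},
])

```text
time_s: 49.23
tcp_pos: [0.5143, 0.2988, 0.0784]
orientation: [-0.095, 0.994, -0.012, -0.042]
contact_force: [-1.0, -0.3, -0.3]
finger_gap: 0.149
```

>>> jog_arm([
  {"hand": 0.3,"dp": [0,0,0],"spin": 0},
  {"hand": 0.3,"dp": [0,0,0],"spin": 0},
  {"hand": 0.3,"dp": [0,0,0],"spin": 0},
  {"hand": 0.3,"dp": [0,0,0],"spin": 0},
  {"hand": 0.3,"dp": [0,0,0.03],"spin": 0},
  {"hand": 0.3,"dp": [0,0,0.06],"spin": 0},
  {"hand": 0.3,"dp": [0,0,0.07],"spin": 0},
  {"hand": 0.3,"dp": [0,0,0.07],"spin": 0},
  {"hand": 0.3,"dp": [0,0,0.07],"spin": 0},
  {"hand": 0.3,"dp": [0,0,0.05],"spin": 0},
])

```text
time_s: 50.07
tcp_pos: [0.5113, 0.2977, 0.2552]
orientation: [-0.095, 0.994, -0.013, -0.047]
contact_force: [0.5, -0.7, 0.6]
finger_gap: 0.699
```

```bash
python3 - <<'E'
from h import *
print(st(),tilt(state()))
s,im,d=snap('wrist','w28.png');P=cloud('wrist',s,d)
print(lidpose(P,d,im,.063,.012))
s,im,d=snap('top');P=cloud('top',s,d);cv2.imwrite('pics/t28.png',cv2.resize(im[150:320,200:520],None,fx=2.4,fy=2.4))
print('top',lidpose(P,d,im,.063,.012))
c=np.array([.5061,-.23105]);a=-.1055;R=np.array([[np.cos(a),np.sin(a)],[-np.sin(a),np.cos(a)]])
C=(P[...,:2]-c)@R.T
hsv=cv2.cvtColor(im,cv2.COLOR_BGR2HSV)
m=(cv2.inRange(hsv,(5,120,80),(22,255,255))>0)&(d>0)&(abs(C[...,0])<.16)&(abs(C[...,1])<.12)
Q=np.c_[C[m],P[m][:,2]];Q=Q[Q[:,2]>.03];print('bar pts',len(Q),np.percentile(Q,[2,50,98],axis=0).round(4))
A=np.c_[Q[:,1],np.ones(len(Q))];print('fit z vs y',np.linalg.lstsq(A,Q[:,2],rcond=None)[0])
m2=(hsv[...,1]<50)&(hsv[...,2]>100)&(d>0)&(abs(C[...,0])<.045)&(abs(C[...,1]-.05)<.03)&(P[...,2]>.06);print('handle',np.median(np.c_[C[m2],P[m2][:,2]],0))
for t in ['tube_brass','tube_silver','tube_red','bar_handle']:
    for g in finder.search_frame(t,'top')[:1]: print(t,g['p'],(R@(np.array(g['xyz'][:2])-c)).round(4),g['xyz'][2])
s,im,d=snap('scene','s28.png')
E
```

```text
(50.07, array([0.5113, 0.2977, 0.2552]), array([-0.095,  0.994, -0.013, -0.047]), array([ 0.5, -0.7,  0.6]), 0.699) (array([-0.091, -0.036, -0.995]), -2.952)
((array([515.8, 300. ]), array([221.7, 108.2]), 0.1928), array([-0.0004,  0.0007,  0.0623]), 24686)
top ((array([521. , 278.6]), array([222.3,  63.8]), 0.1841), array([-0.0014,  0.0063,  0.0635]), 1306)
bar pts 795 [[-0.1462 -0.0639  0.0512]
 [ 0.0496 -0.0012  0.0797]
 [ 0.1459  0.012   0.0846]]
fit z vs y [-0.03464345  0.0777088 ]
handle [-0.00122979  0.04806703  0.07992494]
tube_brass 0.69 [0.0962 0.0109] 0.0564
tube_silver 0.47 [ 0.0017 -0.0109] 0.0135
tube_red 0.62 [-0.0902  0.0122] 0.0519
bar_handle 0.92 [0.0038 0.0017] 0.0788
```

View pics/t28.png

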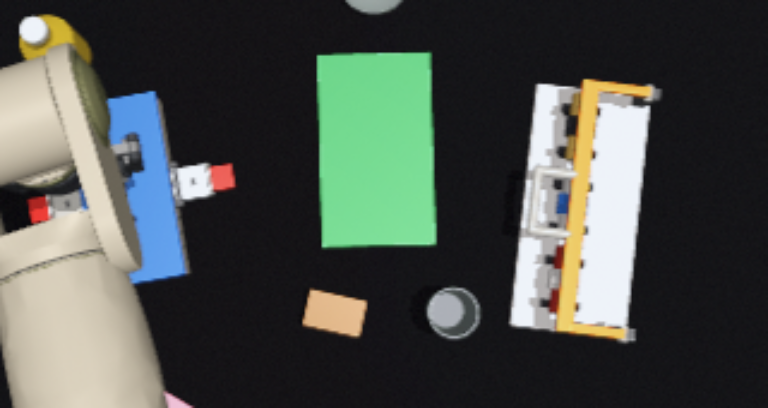

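View pics/s28.png

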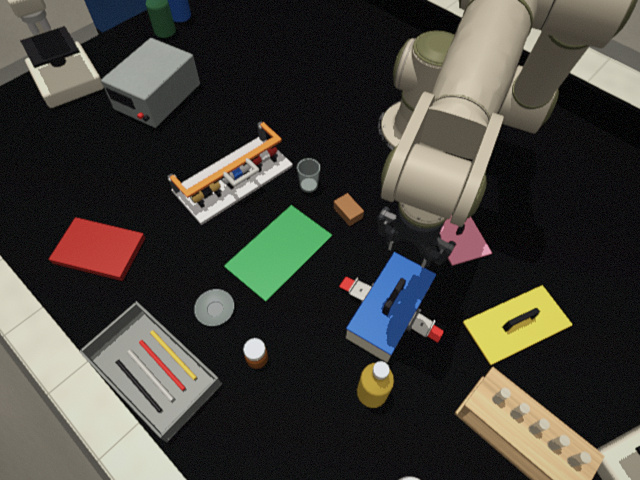

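The lid is level and seated (centre within 1 mm, slope below 0.001). The bar handle is at cradle y 48 mm, z 80 mm at its top, so the bar is shut. The clips are open and the arm is clear. Handing in.

```bash
python3 - <<'E'
from h import *
print(job.hand_in()); print(st())
E
```

```text
the job is handed in; nothing more can be done
None
the job is handed in; nothing more can be done
```

The job is done and handed in at about 50 s, well inside the 208 s limit; the hand-in gives no verdict.

- **What I did:**
  - I flipped both clips open and laid the blue lid on the mat.
  - The brass, silver and red tubes went into the far, mid and near stations.
  - I swung the bar down and put the lid back on the empty case with the clips open.
- **Last checks:**
  - The lid is within about 1 mm of the case centre, level to under 0.001 rad, with its top at 62 mm.
  - The bar handle is at cradle y 48 mm, with its top about 80 mm up, so the bar is down.
  - Both clips are out, the bystanders look unmoved in the pictures, and the hand is clear of everything.
- **What failed or disagreed:**
  - My first push at the left clip passed over the tab because the tool had drifted up; the second push opened it.
  - Fast moves left the tool tilted by up to about 0.09 rad, but this did not affect the result.
  - The network took a clip tab for the red tube once, so I ignored that reading.
  - Before the bar came down, the top camera put the brass and silver tubes about 1 mm off the vee line. I judged the red tube seated from the pictures alone, because the arm hid it from the top camera.
  - With the bar down, the network's tube positions scattered by about 12 mm because the bar partly hides them; the pictures show all three still in line.

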